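# Prop the hall key box open and put the car key away

### The job

Set the wooden key box up for the morning: swing its brass hook well clear of the stud, lift the lid upright by its knob, flip the steel stay up under it and ease the lid down until it rests on the stay's tip in its catch. Then lay the car key, without dropping it, flat on the floor of the wide compartment where the padlock is, not on top of the padlock. Leave the box propped open, and everything else on the ledge and in the box where it was.

Things in the scene. Friction and masses are not known exactly. Their poses are not given: they have to be found in the camera images.
- key_box: Wooden key box fixed to the ledge, outside 200 (x) x 280 (y) x 80 mm high, walls and floor 10 mm. Origin: centre of its underside; x points from the front (hook) to the back (hinge), y along the hinge, z up. A 6 mm divider, top 35 mm above the underside, runs along x at y = -47 mm: the stay's channel lies on its -y side, the wide compartment on its +y side.
- compartment (a point): Middle of the floor of the box's wide compartment (180 mm along the box's x, 174 mm along y): box frame x 0, y 43, z 10 mm. Lined with cork. The padlock lies in its back +y corner; the front half is empty.
- hook (a joint): Brass hook latch on the middle of the box's front, turning about the box's x axis. 0 rad = arm upright, its finger over the lid's stud (locked); grows to 1.5 as the arm swings down towards the box's -y. Off the stud beyond about 0.3; well clear means beyond 0.6. It stays where it is left (about 1 N at the knob turns it).
- hook_pivot (a point): Point on the hook's turning axis, 27 mm in front of the box's front face, 45 mm above the ledge, at the box's y = -5 mm. It does not move.
- hook_knob (a point): Middle of the free length of the hook's round brass thumb knob (10 mm thick, 10 to 34 mm in front of the box's front face, axis along the box's x), 34 mm from hook_pivot, straight above it when locked. The lid's stud (8 mm thick, ends 14 mm in front of the box's face) is 10 mm to its +y side and 7 mm higher.
- lid (a joint): Lid, hinged along the box's back upper edge, axis along the box's y. 0 rad = closed, grows as it opens, stop at 1.72 (98 degrees). Plate 202 (hinge to front edge) x 284 x 12 mm, 0.42 kg, about 2.5 N to lift at the knob. Its stiff hinge holds it by itself only above about 1.40 rad; lower, it sinks shut. On the raised stay it rests at 1.22 rad.
- lid_hinge (a point): Middle of the lid's hinge axis: box frame x 100, y 0, z 80 mm. It does not move. The lid's underside passes through this axis.
- lid_knob (a point): Centre of the wooden ball knob (24 mm diameter, 14 mm stem) on the lid, 172 mm from the hinge along the lid, 40 mm above its underside plane (28 mm above its top face), 30 mm back from the front edge. It travels on a circle about the hinge; pinched from above with the fingers closing along the hinge, it turns between them.
- stay (a joint): Steel stay (rod 9 mm thick, rubber ball tip 14 mm) in the box's channel, axis along the box's y. 0 rad = folded, level, tip to the box's front; grows as it is flipped up; stop at 1.92, leaning back past upright, where it stays. Turns with under 2 N. Bring it beyond 1.75, best to the stop: the lid coming down pushes its tip forward along the underside to the cleat, at 1.71.
- stay_pivot (a point): Pivot of the stay: box frame x 40, y -90, z 60 mm (20 mm below the rim). It does not move. The side wall and the divider are 40 mm either side of the rod's centre line; the wooden bearing block (34 x 32 x 36 mm, top 74 mm up) fills the space between pivot and side wall.
- stay_grip (a point): Point on the rod 85 mm from the pivot, a good place to pinch it from above with the fingers closing along the hinge; the rod then turns between them.
- stay_tip (a point): Centre of the stay's rubber ball tip, 120 mm from the pivot.
- lid_catch (a point): Where the centre of the stay's tip sits when caught: under the lid, 108 mm from the hinge along the lid, 7 mm off the underside, against a wooden cleat 10 mm high on its front-edge side. Moves with the lid.
- car_key: Car key: rounded black plastic fob 66 (x) x 36 (y) x 16 mm with three round grey buttons and a small steel loop on its +x end, 0.07 kg, lying flat on the ledge. Origin: centre of its underside, z up.
- padlock: Bystander in the box's wide compartment, towards its back +y corner: brass padlock lying flat, body 42 x 40 x 18 mm, steel shackle 24 mm more along its x. Origin: centre of the body's underside.
- gate_remote: Bystander: square-edged black gate remote 50 x 34 x 12 mm with one round button. Origin: centre of its underside.
- polish_tin: Bystander: closed steel polish tin, diameter 75 mm, 25 mm high. Origin: centre of its underside.
- shoehorn: Bystander: steel spoon-shaped shoehorn, about 210 mm long (x), 42 mm wide, 10 mm high. Origin: underside, near its middle.
- shoe_tree: Bystander: orange silicone shoe tree, about 250 mm long (x), 76 mm wide, 75 mm high. Origin: underside, near its middle.
- glasses_case: Bystander: closed grey plastic sunglasses case 160 (x) x 62 x 42 mm. Origin: centre of its underside.
- jar: Bystander: white ceramic jar with lid, diameter 100 mm, 136 mm high. Origin: centre of its underside.
- bowl: Bystander: shallow wooden bowl, diameter 124 mm, 45 mm high. Origin: centre of its underside.
Things that resemble listed ones, but are neither listed nor needed, are in the scene too. What is shaped like the car_key but pink or purple is not meant.

How it is judged:
On the way, in this order (a step that is already met when the one before it is completed fails the run):
1. the hook is swung clear of the stud (over 0.6 rad) with the lid still shut (value of joint hook above 0.6 rad and value of joint lid below 0.1 rad), for 0.2 s.
2. the lid is raised upright (over 1.38 rad), the stay still folded (value of joint lid above 1.38 rad and value of joint stay below 0.4 rad), for 0.2 s.
3. the stay is flipped up (over 1.6 rad) under the raised lid (value of joint stay above 1.6 rad and value of joint lid above 1.3 rad), for 0.2 s.
4. the lid is down on the stay, its tip within 6 mm of its place in the catch (value of joint lid between 1.13 and 1.29 rad and value of joint stay between 1.62 and 1.8 rad and distance between stay_tip and lid_catch below 0.006 m), for 0.3 s.
5. the car key lies flat on the floor of the wide compartment (x of car_key in the frame of key_box between -0.085 and 0.085 m and y of car_key in the frame of key_box between -0.044 and 0.13 m and z of car_key in the frame of key_box below 0.014 m and angle between car_key's own z axis and vertical below 0.15 rad), for 0.2 s.
At the end, for the whole second after the job is handed in: Lid at rest at 1.13 to 1.29 rad on the stay (1.62 to 1.80 rad, tip within 6 mm of its place in the catch); hook over 0.6 rad; car key still, flat within 0.15 rad, on the wide compartment's floor (origin under 14 mm up, x within 85 mm of the middle, y -44 to 130 mm) (all of step 4 and all of step 5 and value of joint hook above 0.6 rad and velocity of joint lid between -0.1 and 0.1 rad/s and linear speed of car_key below 0.03 m/s and angular speed of car_key below 0.3 rad/s); the robot touches nothing.
It fails at once if a bystander on the ledge was moved more than 30 mm (distance of any of gate_remote, polish_tin, shoehorn, shoe_tree, glasses_case, jar, bowl from where it was at the start of the episode above 0.03 m).
It fails at once if the padlock was moved more than 30 mm (distance of padlock from where it was at the start of the episode above 0.03 m).
It fails at once if the lid slammed down (faster than 3 rad/s) (velocity of joint lid below -3 rad/s).
It fails at once if the car key was dropped (over 0.9 m/s downward fall of some 40 mm, out of the fingers) (linear speed of car_key above 0.9 m/s and contact force between the fingers and car_key below 0.05 N).
It also fails if it takes over 72 s, if anything falls off the work surface, if the arm or the gripper's body presses on something with over 40 N, if the wrist force passes 120 N, or if a joint passes its speed limit or range.

### The arm

A 6-joint arm with a two-finger parallel gripper is mounted at the origin on the work surface. World frame = base frame: x ahead of the robot, y to its left, z up, the work surface at z = 0. Lengths are in m, angles in rad, forces in N, time in s.
With the tool pointing down it reaches from about 0.375 to 0.975 m from the base axis. Payload 3.8 kg.
Tool frame: the origin (TCP) lies at the very end of the fingers, on their centre line; the grasp point (between the pads) lies bot.grip_point_offset behind it (bot.grip_point_offset is the distance from the TCP to the grasp point, in m); z points along the fingers, y is the line along which they close (so a half turn about z gives the same grasp; the last joint's range is limited). The gripper opens to 85 mm and grips with 20 to 120 N. Pads are 22 mm wide; open, the fingers measure 114 mm over their backs; the gripper's body (76 mm by 85 mm) begins 54 mm behind the grasp point. The pads swing forward as they close: fully open they stand 13 mm farther back than shut.
Start: joints at [1.106, 0.264, 1.604, -0, 1.274, -0.037], TCP at [0.28, 0.614, 0.231] pointing down, gripper open.
Joint ranges: [-2.63, 2.63], [-0.94, 2.18], [0.31, 2.57], [-1.31, 4.45], [0, 2.66], [-2.55, 2.55]. Speed limits (rad/s): [2.57, 2.57, 3.14, 3.14, 3.14, 3.14].

### API

Orientations are given as a rotation vector (axis times angle).
In Python, from workcell import bot, vision gives the robot as it stands.
- The arm moves only by the tool play_rows, never from a script. Its argument "rows" is a list of rows, each an object of numbers: "dx", "dy", "dz": the shift along the tool's x, y, z as a fraction of full scale; "roll": the turn about the tool's z as a fraction of full scale; "fingers": the closure, from 0 (fully open) to 1 (shut). In form: [{"dx": .., "dy": .., "dz": .., "roll": .., "fingers": ..}, ...]. A call has 1 to 20 rows; each row shifts and turns the commanded pose from where the row before left it, along the tool's axes as they then stand; what a row does not reach is not made up. Full scale, the value 1, is 0.04 m for a shift and 4 degrees for a turn. A row lasts 1/12 s, in which the tool goes at most 41.7 mm and 7.16 degrees, less where a joint would pass 70% of its speed; a pose out of reach is approached as far as the arm can. A call with a number of a shift or a turn outside -1 to 1 is refused whole. A call with a gripper value outside its range is refused whole. The fingers move at their own pace and stop on an object; "grip_force" is the grip in N (left out, the last holds). Time passes only in rows, so rows that do not move let the fingers close. It gives the time, the measured TCP pose, the force and the opening at its end, in the units of the state.
- bot.read_state(): the state, without advancing time (a new reading comes with each control period).
- vision.read_camera(name): name is "scene" or "side" or "wrist"; returns a dict with "pixels" (420x560x3 uint8, red, green, blue), "depth" (420x560 float32, m along the optical axis (not along the pixel's ray), 0 where there is no reading), "fx", "fy", "cx", "cy" (pixels), "distortion" ([k1, k2, p1, p2, k3] as OpenCV has them; the pictures are not rectified), "R" (3x3) and "t" (3): a world point X has camera coordinates R X + t. Camera axes: x right, y down, z forward; pixel columns grow to the right and rows downward; lengths in m; the calibration is good to about 2 mm. A picture is of the moment at which its call begins.
- bot.finish_job(): hands the job in, once; it reports no verdict.
The state is a dict: "time": time; "q": joint angles; "joint_vel": joint speeds; "joint_torque": joint torques, N m; "tool_pos": TCP position; "tcp_rot": TCP orientation; "wrist_force": force on the tool from outside, world axes, zero at the start; "torque": the same for the moment, N m; "width": opening from 0.0 (shut) to 1.0 (fully open).
Only numpy, scipy, OpenCV 4.12 (cv2) and the standard library are available. Lean on these libraries where they do the work, as an engineer would, in place of code of your own. Each camera call takes 0.05 s, during which the arm holds its last target. There are 200 camera calls.

## Working session

There is one attempt and no reset: what is moved stays moved. The work goes in short steps, Python scripts to look and compute and a tool call to move; the robot and the scene stay as the last step left them, time stands still between calls to the robot, and variables do not carry over. Pictures are saved under pics/ and viewed, on a budget of 10 in all, crops included, one or two more only if the job needs it, and the job is handed in when it is done.

Besides the shell and the picture viewer there is one more tool, called by a JSON object that holds its "fn" and its "kwargs", one argument or row to a line. play_rows: Moves the arm, as the interface text tells. Its arguments: {"type":"object","properties":{"rows":{"type":"array","items":{"type":"object","properties":{"dx":{"type":"number","minimum":-1,"maximum":1},"dy":{"type":"number","minimum":-1,"maximum":1},"dz":{"type":"number","minimum":-1,"maximum":1},"roll":{"type":"number","minimum":-1,"maximum":1},"fingers":{"type":"number"}}}},"grip_force":{"type":"number"}},"required":["rows"]}

```bash
mkdir -p pics; ls; cat > h.py <<'E'
import numpy as np, cv2
from workcell import bot, vision
def cam(n,save=None):
    c=vision.read_camera(n)
    c['K']=np.array([[c['fx'],0,c['cx']],[0,c['fy'],c['cy']],[0,0,1]]);c['d']=np.array(c['distortion'],float)
    c['R']=np.array(c['R']);c['t']=np.array(c['t'])
    if save: cv2.imwrite(save,c['pixels'][:,:,::-1])
    return c
def ray(c,u,v):
    p=cv2.undistortPoints(np.array([[[u,v]]],float),c['K'],c['d'])[0,0]
    return -c['R'].T@c['t'], c['R'].T@np.array([p[0],p[1],1.])
def onz(c,u,v,z):
    o,d=ray(c,u,v); return o+d*(z-o[2])/d[2]
def cloud(c):
    h,w=c['depth'].shape
    uv=np.stack(np.meshgrid(np.arange(w),np.arange(h)),-1).reshape(-1,1,2).astype(float)
    p=cv2.undistortPoints(uv,c['K'],c['d'])[:,0]
    z=c['depth'].reshape(-1,1)
    X=np.hstack([p*z,z])
    W=(X-c['t'])@c['R']
    W[z[:,0]==0]=np.nan
    return W.reshape(h,w,3)
def proj(c,X):
    return cv2.projectPoints(np.array(X,float).reshape(-1,3),cv2.Rodrigues(c['R'])[0],c['t'],c['K'],c['d'])[0][:,0]
E
python3 - <<'E'
from h import *
a=cam('scene');b=cam('side')
import pickle;pickle.dump((a,b),open('ab.pkl','wb'))
big=np.vstack([a['pixels'],b['pixels']])[:,:,::-1]
cv2.imwrite('pics/1.png',a['pixels'][:,:,::-1]);cv2.imwrite('pics/2.png',b['pixels'][:,:,::-1])
print(bot.read_state(),bot.grip_point_offset)
for c in(a,b):print(-c['R'].T@c['t'],c['R'][2])
E
```

```text
pics
{'time': 0.1, 'q': array([ 1.10611686e+00,  2.64689449e-01,  1.60524272e+00, -1.64478611e-05,
        1.27367270e+00, -3.69364538e-02]), 'joint_vel': array([-0.00099431, -0.00079136, -0.00402056,  0.00102075, -0.00114748,
        0.00209419]), 'joint_torque': array([-9.50588801e-04, -5.16705358e+01, -3.68591845e+01, -1.35414543e-04,
        6.27815942e-03, -1.94379390e-05]), 'tool_pos': array([0.27973872, 0.6135884 , 0.23007581]), 'tcp_rot': array([-6.66676150e-01, -3.06954328e+00,  3.06754266e-03]), 'wrist_force': array([0.5917705 , 0.12125716, 0.33142165]), 'torque': array([ 0.01085056,  0.00206123, -0.04547389]), 'width': 0.998777200944278} 0.0187
[ 1.15313749 -0.57077842  0.66153686] [-0.66106768  0.516061   -0.54467474]
[0.07391894 0.64397097 1.07417795] [ 0.33952207 -0.52213356 -0.78236904]
```

View pics/1.png

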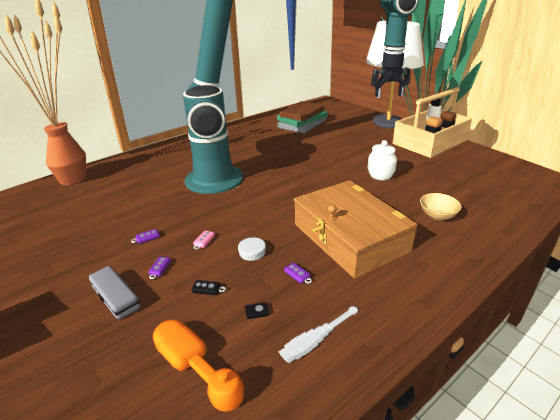

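View pics/2.png

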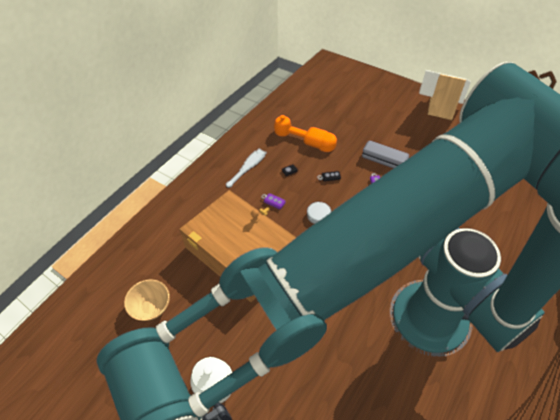

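Scene view: the box is at about (355,225) with its hook and knob on the left side at (320,230) and (332,210). There is a black fob with buttons and a loop at (208,288), and the square-edged black remote at (257,310). Purple and pink fobs sit at (147,236), (160,267), (204,240) and (298,272). Side view: box at (240,230), partly behind the arm.

```bash
python3 - <<'E'
from h import *
import pickle;a,b=pickle.load(open('ab.pkl','rb'))
W=cloud(a);b_=(0.05<a['depth'])
uu,vv=np.meshgrid(np.arange(560),np.arange(420))
reg=(uu>285)&(uu<425)&(vv>175)&(vv<275)
m=reg&(W[...,2]>0.084)&(W[...,2]<0.100)
P=W[m];print(len(P),P.mean(0),np.percentile(P[:,2],[5,50,95]))
r=cv2.minAreaRect(P[:,:2].astype(np.float32));print(r,cv2.boxPoints(r))
k=reg&(W[...,2]>0.108)&(W[...,2]<0.15);print('knob',k.sum(),W[k].mean(0),uu[k].mean(),vv[k].mean(),W[k].min(0),W[k].max(0))
# brass (yellow) hook
hsv=cv2.cvtColor(a['pixels'],cv2.COLOR_RGB2HSV)
# key
g=a['pixels'].max(2)<60
for (x0,x1,y0,y1) in [(185,235,275,302),(240,275,298,322)]:
    mm=g&(uu>x0)&(uu<x1)&(vv>y0)&(vv<y1)&(W[...,2]>0.006)
    Q=W[mm];rr=cv2.minAreaRect(Q[:,:2].astype(np.float32));print('blk',mm.sum(),Q.mean(0),np.percentile(Q[:,2],95),rr)
# other items top view
pi=a['pixels']
crop=pi[175:280,285:425];c2=pi[262:325,180:280]
A=cv2.resize(crop,(700,525),interpolation=cv2.INTER_CUBIC)
B=cv2.resize(c2,(700,441),interpolation=cv2.INTER_CUBIC)
A=cv2.resize(A,(400,300));B=cv2.resize(B,(400,252))
cv2.imwrite('pics/3.png',np.vstack([A,B])[:,:,::-1])
E
```

```text
4441 [0.58666275 0.10474097 0.09099949] [0.08873401 0.09111951 0.09304251]
((0.5700619220733643, 0.10930141806602478), (0.21379590034484863, 0.2875511944293976), 81.49638366699219) [[ 0.41205972  0.02483901]
 [ 0.6964497  -0.01768172]
 [ 0.7280641   0.19376382]
 [ 0.44367415  0.23628455]]
knob 71 [0.56477663 0.04007341 0.12243859] 331.80281690140845 209.08450704225353 [0.5516384  0.03267696 0.10809134] [0.57410625 0.05337568 0.13228907]
blk 242 [ 0.49977883 -0.30811809  0.01407534] 0.017705322897265428 ((0.4951072633266449, -0.30565735697746277), (0.06426979601383209, 0.03426888957619667), 43.01802062988281)
blk 218 [ 0.63196744 -0.2556318   0.01135364] 0.013503365202258253 ((0.6305260062217712, -0.2537619471549988), (0.04904937744140625, 0.03416092321276665), 62.239200592041016)
```

View pics/3.png

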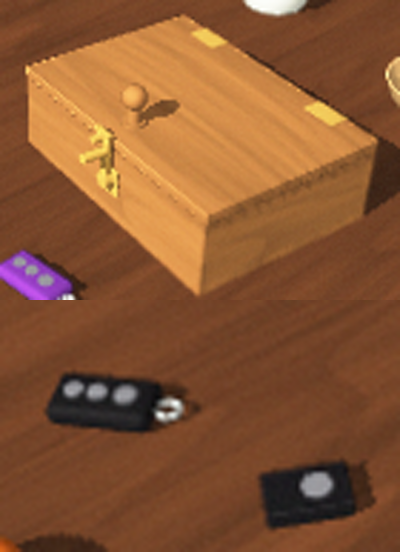

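```bash
python3 - <<'E'
from h import *
import pickle;a,b=pickle.load(open('ab.pkl','rb'))
C=[onz(a,285+x/2.857-.3,175+y/2.857-.3,.092) for x,y in[(27,68),(185,15),(376,143),(208,215)]]
C=np.array(C);print(C.round(4))
L,B,R,F=C[:,:2]
print([np.linalg.norm(p-q).round(4) for p,q in[(L,F),(B,R),(L,B),(F,R)]],[np.degrees(np.arctan2(*(q-p)[::-1])).round(2) for p,q in[(F,L),(R,B),(L,B),(F,R)]])
print('ctr',C.mean(0)); print('knob',onz(a,331.8,208.7,.12), onz(a,331.8,208.7,.118))
W=cloud(a);uu,vv=np.meshgrid(np.arange(560),np.arange(420))
reg=(uu>285)&(uu<425)&(vv>175)&(vv<275)
P=W[reg&(W[...,2]>0.086)&(W[...,2]<0.097)][:,:2]
for th in (171,171.5,172,172.5,173):
    t=np.radians(th);y=np.array([np.cos(t),np.sin(t)]);x=np.array([y[1],-y[0]])
    px,py=P@x,P@y
    q=lambda v:np.percentile(v,[.3,1,99,99.7]).round(4)
    print(th,q(px),q(py))
hsv=cv2.cvtColor(a['pixels'],cv2.COLOR_RGB2HSV)
for p in[(285+85/2.857,175+158/2.857),(285+100/2.857,175+152/2.857),(285+108/2.857,175+182/2.857)]:
    i=tuple(int(round(v)) for v in p);print(p,W[i[1],i[0]])
E
```

```text
[[ 0.4213  0.0333  0.092 ]
 [ 0.4482  0.2331  0.092 ]
 [ 0.7274  0.186   0.092 ]
 [ 0.6979 -0.005   0.092 ]]
[np.float64(0.2792), np.float64(0.2831), np.float64(0.2016), np.float64(0.1932)] [np.float64(172.13), np.float64(170.42), np.float64(82.32), np.float64(81.21)]
ctr [0.57368269 0.11184448 0.092     ]
knob [0.56077844 0.04414668 0.12      ] [0.55859075 0.04641772 0.118     ]
171 [0.0948 0.1009 0.3008 0.3031] [-0.6883 -0.6873 -0.4082 -0.4051]
171.5 [0.09   0.0964 0.2959 0.2978] [-0.6898 -0.6888 -0.4097 -0.4069]
172 [0.0852 0.0914 0.291  0.2931] [-0.6915 -0.6904 -0.4113 -0.4084]
172.5 [0.0803 0.086  0.286  0.2882] [-0.6933 -0.6922 -0.4131 -0.4099]
173 [0.0755 0.0805 0.281  0.284 ] [-0.6954 -0.6937 -0.4147 -0.4113]
(314.7514875743787, 230.30276513825692) [ 0.56447683 -0.01736712  0.08302097]
(320.0017500875044, 228.20266013300665) [ 0.56671141 -0.0020172   0.08334993]
(322.8018900945047, 238.70318515925794) [0.5674037  0.00957286 0.04272031]
```

The car key is the black rounded fob at (208,288): it has three buttons and a loop. The square-edged item at (257,310) is the gate remote, and the pink and purple fobs aren't meant. The box's x axis points about 81.5° in the world frame. I'll roll the tool so its x lies along box +x and its y along box −y.

{"fn": "play_rows", "kwargs": {
  "rows": [
    {"roll": 1,"fingers": 0,"dz": -0.1},
    {"roll": 1,"dz": -0.1},
    {"roll": 1,"dz": -0.1},
    {"roll": 1,"dz": -0.1},
    {"roll": 1,"dz": -0.1},
    {"roll": 1,"dz": -0.1},
    {"roll": 1,"dz": -0.1},
    {"roll": 1,"dz": -0.1},
    {"roll": 1,"dz": -0.1},
    {"roll": 1,"dz": -0.1},
    {"roll": 1,"dz": -0.1},
    {"roll": 1,"dz": -0.1},
    {"roll": 1,"dz": -0.1},
    {"roll": 1,"dz": -0.1},
    {"roll": 1,"dz": -0.1},
    {"roll": 1,"dz": -0.1},
    {"roll": 1,"dz": -0.1},
    {"roll": 1,"dz": -0.1},
    {"roll": 0.5}
  ]
}}

```text
validation failed for argument at $.ro...
```

{"fn": "play_rows", "kwargs": {
  "rows": [
    {"dx": -0.76,"dy": 0.48},
    {"dx": -0.76,"dy": 0.48},
    {"dx": -0.76,"dy": 0.48},
    {"dx": -0.76,"dy": 0.48},
    {"dx": -0.76,"dy": 0.48},
    {"dx": -0.76,"dy": 0.48},
    {"dx": -0.76,"dy": 0.48},
    {"dx": -0.76,"dy": 0.48},
    {"dx": -0.76,"dy": 0.48},
    {"dx": -0.76,"dy": 0.48},
    {"dx": -0.76,"dy": 0.48},
    {"dx": -0.76,"dy": 0.48},
    {"dx": -0.76,"dy": 0.48},
    {"dx": -0.76,"dy": 0.48},
    {"dx": -0.76,"dy": 0.48},
    {"dx": -0.76,"dy": 0.48},
    {"dx": -0.76,"dy": 0.48},
    {"dx": -0.76,"dy": 0.48},
    {"dx": -0.76,"dy": 0.48},
    {}
  ]
}}

```text
validation failed for argument at $.ro...
```

```bash
python3 - <<'E'
from h import *
import pickle
w=cam('wrist','pics/4.png');b=cam('side');pickle.dump((w,b),open('w4.pkl','wb'))
s=bot.read_state();print(s['time'],s['tool_pos'],s['tcp_rot'],s['wrist_force'],s['q'])
print(-w['R'].T@w['t'],w['R'][2])
E
```

```text
0.2 [0.27982033 0.61374178 0.23039142] [-6.66855154e-01 -3.06958070e+00  2.28007656e-03] [0.52098675 0.64939736 0.22736798] [ 1.10608330e+00  2.64501684e-01  1.60489269e+00  3.88752644e-05
  1.27370641e+00 -3.68799363e-02]
[0.21382928 0.64434544 0.37196589] [ 0.26170041 -0.12176179 -0.95743771]
```

View pics/4.png

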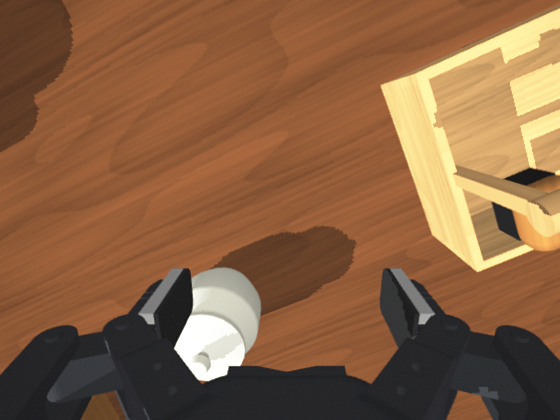

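The rows were refused because every field is needed, so nothing moved. The picture shows the jar at (220,320) under the gripper.

{"fn": "play_rows", "kwargs": {
  "rows": [
    {"dx": 0,"dy": 0,"dz": -0.1,"roll": 1,"fingers": 0},
    {"dx": 0,"dy": 0,"dz": -0.1,"roll": 1,"fingers": 0},
    {"dx": 0,"dy": 0,"dz": -0.1,"roll": 1,"fingers": 0},
    {"dx": 0,"dy": 0,"dz": -0.1,"roll": 1,"fingers": 0},
    {"dx": 0,"dy": 0,"dz": -0.1,"roll": 1,"fingers": 0},
    {"dx": 0,"dy": 0,"dz": -0.1,"roll": 1,"fingers": 0},
    {"dx": 0,"dy": 0,"dz": -0.1,"roll": 1,"fingers": 0},
    {"dx": 0,"dy": 0,"dz": -0.1,"roll": 1,"fingers": 0},
    {"dx": 0,"dy": 0,"dz": -0.1,"roll": 1,"fingers": 0},
    {"dx": 0,"dy": 0,"dz": -0.1,"roll": 1,"fingers": 0},
    {"dx": 0,"dy": 0,"dz": -0.1,"roll": 1,"fingers": 0},
    {"dx": 0,"dy": 0,"dz": -0.1,"roll": 1,"fingers": 0},
    {"dx": 0,"dy": 0,"dz": -0.1,"roll": 1,"fingers": 0},
    {"dx": 0,"dy": 0,"dz": -0.1,"roll": 1,"fingers": 0},
    {"dx": 0,"dy": 0,"dz": -0.1,"roll": 1,"fingers": 0},
    {"dx": 0,"dy": 0,"dz": -0.1,"roll": 1,"fingers": 0},
    {"dx": 0,"dy": 0,"dz": -0.1,"roll": 1,"fingers": 0},
    {"dx": 0,"dy": 0,"dz": -0.1,"roll": 1,"fingers": 0},
    {"dx": 0,"dy": 0,"dz": 0,"roll": 0.5,"fingers": 0}
  ]
}}

```text
time: 1.78
tool_pos: [0.2802, 0.6144, 0.3041]
tcp_rot: [-2.383, -2.046, -0.002]
wrist_force: [0.3, 0.3, 0.1]
width: 0.998
```

{"fn": "play_rows", "kwargs": {
  "rows": [
    {"dx": -0.76,"dy": 0.48,"dz": 0,"roll": 0,"fingers": 0},
    {"dx": -0.76,"dy": 0.48,"dz": 0,"roll": 0,"fingers": 0},
    {"dx": -0.76,"dy": 0.48,"dz": 0,"roll": 0,"fingers": 0},
    {"dx": -0.76,"dy": 0.48,"dz": 0,"roll": 0,"fingers": 0},
    {"dx": -0.76,"dy": 0.48,"dz": 0,"roll": 0,"fingers": 0},
    {"dx": -0.76,"dy": 0.48,"dz": 0,"roll": 0,"fingers": 0},
    {"dx": -0.76,"dy": 0.48,"dz": 0,"roll": 0,"fingers": 0},
    {"dx": -0.76,"dy": 0.48,"dz": 0,"roll": 0,"fingers": 0},
    {"dx": -0.76,"dy": 0.48,"dz": 0,"roll": 0,"fingers": 0},
    {"dx": -0.76,"dy": 0.48,"dz": 0,"roll": 0,"fingers": 0},
    {"dx": -0.76,"dy": 0.48,"dz": 0,"roll": 0,"fingers": 0},
    {"dx": -0.76,"dy": 0.48,"dz": 0,"roll": 0,"fingers": 0},
    {"dx": -0.76,"dy": 0.48,"dz": 0,"roll": 0,"fingers": 0},
    {"dx": -0.76,"dy": 0.48,"dz": 0,"roll": 0,"fingers": 0},
    {"dx": -0.76,"dy": 0.48,"dz": 0,"roll": 0,"fingers": 0},
    {"dx": -0.76,"dy": 0.48,"dz": 0,"roll": 0,"fingers": 0},
    {"dx": -0.76,"dy": 0.48,"dz": 0,"roll": 0,"fingers": 0},
    {"dx": -0.76,"dy": 0.48,"dz": 0,"roll": 0,"fingers": 0},
    {"dx": -0.76,"dy": 0.48,"dz": 0,"roll": 0,"fingers": 0},
    {"dx": 0,"dy": 0,"dz": 0,"roll": 0,"fingers": 0}
  ]
}}

```text
time: 3.45
tool_pos: [0.557, -0.0166, 0.3028]
tcp_rot: [2.383, 2.043, -0.002]
wrist_force: [-0.5, 0.1, 0.2]
width: 0.996
```

```bash
python3 - <<'E'
from h import *
import pickle
w=cam('wrist','pics/5.png');b=cam('side');pickle.dump((w,b),open('w5.pkl','wb'))
s=bot.read_state();print(s['time'],s['tool_pos'],s['tcp_rot'],s['wrist_force'],s['q'])
print(-w['R'].T@w['t'],w['R'][2])
E
```

```text
3.55 [ 0.55538482 -0.01230879  0.30274442] [-2.38242976e+00 -2.04620872e+00  8.96344000e-04] [ 0.17285656  0.57424114 -0.04309832] [-6.72198988e-02  1.20841874e-03  1.76868072e+00  3.63168766e-04
  1.37285401e+00  8.42572158e-02]
[0.56914592 0.05658688 0.44450277] [-0.04388472 -0.28871247 -0.95640956]
```

View pics/5.png

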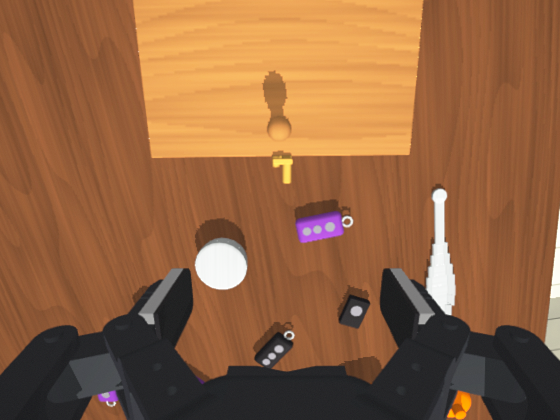

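Wrist view: the lid's front edge runs (151,157) to (410,154), the knob is at (279,128) and the hook at (285,168). The black key is at (275,347), the remote at (354,311) and the purple fob at (321,227).

```bash
python3 - <<'E'
from h import *
import pickle;w,b=pickle.load(open('w5.pkl','rb'))
h=cv2.cvtColor(w['pixels'],cv2.COLOR_RGB2HSV)
print(h[100,200],h[168,287],h[130,100])
m=((h[...,2]>150)&(h[...,0]<25)&(h[...,0]>8)).astype(np.uint8)
# front edge rows per column
rows=[(u,np.where(m[100:200,u])[0].max()+100) for u in list(range(160,262,3))+list(range(300,405,3))]
r=np.array(rows,float);p=np.polyfit(r[:,0],r[:,1],1);res=r[:,1]-np.polyval(p,r[:,0]);k=abs(res)<2;p=np.polyfit(r[k,0],r[k,1],1);print(p,k.sum(),len(k))
Lr=[];Rr=[]
for v in range(20,150,5):
    c=np.where(m[v,100:460])[0]+100;Lr.append((v,c.min()));Rr.append((v,c.max()))
def fit(a):
    a=np.array(a,float);q=np.polyfit(a[:,0],a[:,1],1);e=abs(a[:,1]-np.polyval(q,a[:,0]));q=np.polyfit(a[e<2.5,0],a[e<2.5,1],1);print(q,(e<2.5).sum());return q
l=fit(Lr);rr=fit(Rr)
def ix(q):
    v=155.;
    for _ in range(5): u=np.polyval(q,v);v=np.polyval(p,u)
    return u,v
A=onz(w,ix(l)[0]-.5,ix(l)[1]+.5,.092);B=onz(w,ix(rr)[0]+.5,ix(rr)[1]+.5,.092)
print(A,B,np.linalg.norm(A-B),np.degrees(np.arctan2(*(A-B)[:2][::-1])))
for q in(l,rr):
    X=onz(w,np.polyval(q,30),30,.092);Y=onz(w,np.polyval(q,140),140,.092);print('side',np.degrees(np.arctan2(*(X-Y)[:2][::-1])))
print('knob',onz(w,279,128,.12))
W=cloud(w);print('knob depth',W[128,279],'hook',[ (u,v,W[v,u].round(4)) for u,v in[(287,165),(287,173),(287,180),(277,162),(283,162)]])
print(onz(w,287,173,.079))
E
```

```text
[ 16 158 237] [ 25 151 254] [ 12 161 147]
[-1.34924991e-02  1.93057237e+02] 7 69
[-9.27748691e-02  1.14535079e+02] 4
[4.63021243e-02 4.45918765e+02] 15
[0.34397074 0.0073018  0.092     ] [ 0.74577836 -0.04939303  0.092     ] 0.40578771543839 171.96861557530576
side 67.2788173109774
side 91.64227072530267
knob [0.56067154 0.04521647 0.12      ]
knob depth [0.56094027 0.04557704 0.13029027] hook [(287, 165, array([0.5621, 0.0026, 0.0823])), (287, 173, array([ 0.5608, -0.006 ,  0.0843])), (287, 180, array([ 0.5596, -0.0141,  0.0829])), (277, 162, array([0.5523, 0.0098, 0.0978])), (283, 162, array([0.5587, 0.009 , 0.099 ]))]
[ 0.56069259 -0.0068897   0.079     ]
```

```bash
python3 - <<'E'
from h import *
import pickle;w,b=pickle.load(open('w5.pkl','rb'))
W=cloud(w);uu,vv=np.meshgrid(np.arange(560),np.arange(420))
m=(abs(W[...,2]-.092)<.008)&(vv<200)
fr=[];
for u in list(range(165,262,3))+list(range(300,400,3)):
    v=np.where(m[:,u])[0].max();fr.append(onz(w,u,v+.5,.092))
fr=np.array(fr);p=np.polyfit(fr[:,0],fr[:,1],1);print('front yaw',np.degrees(np.arctan(p[0]))+180,(fr[:,1]-np.polyval(p,fr[:,0])).std())
L=[];R=[]
for v in range(15,145,5):
    c=np.where(m[v])[0];L.append(onz(w,c.min()-.5,v,.092));R.append(onz(w,c.max()+.5,v,.092))
for e in map(np.array,(L,R)):
    q=np.polyfit(e[:,1],e[:,0],1);print('side yaw',90-np.degrees(np.arctan(q[0])),(e[:,0]-np.polyval(q,e[:,1])).std())
th=np.radians(np.degrees(np.arctan(p[0]))+180);ey=np.array([np.cos(th),np.sin(th)]);ex=np.array([ey[1],-ey[0]])
f=np.median(fr[:,:2]@ex);l=np.median(np.array(L)[:,:2]@ey);r=np.median(np.array(R)[:,:2]@ey)
print('width',l-r); o=ex*(f+.102)+ey*(l+r)/2;print('origin',o,'ex',ex,'ey',ey)
bx=lambda P:((np.array(P)[:2]-o)@ex,(np.array(P)[:2]-o)@ey)
print('knob',bx([.5607,.0452]),'hook',bx([.5607,-.0069]),'tcp',bx(bot.read_state()['tool_pos']))
# key
g=(w['pixels'].max(2)<70)&(uu>240)&(uu<300)&(vv>325)&(vv<375)&(W[...,2]>.008)&(W[...,2]<.025)
Q=W[g];print('key',g.sum(),Q.mean(0),cv2.minAreaRect(Q[:,:2].astype(np.float32)),np.percentile(Q[:,2],90), 'loop',onz(w,289,335,.008))
E
```

```text
front yaw 171.82083120087313 0.0006312088370282803
side yaw 81.7285705260261 0.0003566475087807447
side yaw 81.70643809909828 0.0004377054483360644
width 0.2817627009568935
origin [0.57067933 0.11646485] ex [0.14226907 0.98982802] ey [-0.98982802  0.14226907]
knob (np.float64(-0.07195969695378929), np.float64(-0.0002609590645396686)) hook (np.float64(-0.12352973687524407), np.float64(-0.007673177524593346)) tcp (np.float64(-0.12963969739533798), np.float64(-0.0031815689015512044))
key 503 [ 0.49337339 -0.29786027  0.01389637] ((0.49246981739997864, -0.30317360162734985), (0.06372101604938507, 0.03357214480638504), 40.941200256347656) 0.01594545756694088 loop [ 0.52233534 -0.27891849  0.008     ]
```

Box origin is (0.571, 0.1165) with its x axis at 81.8°, and the knob agrees at box (-72, 0). Next I'll go beside the hook with the fingers shut.

{"fn": "play_rows", "kwargs": {
  "rows": [
    {"dx": -0.09,"dy": -0.95,"dz": 0,"roll": -0.11,"fingers": 1},
    {"dx": 0,"dy": 0,"dz": 0.75,"roll": 0,"fingers": 1},
    {"dx": 0,"dy": 0,"dz": 0.75,"roll": 0,"fingers": 1},
    {"dx": 0,"dy": 0,"dz": 0.75,"roll": 0,"fingers": 1},
    {"dx": 0,"dy": 0,"dz": 0.75,"roll": 0,"fingers": 1},
    {"dx": 0,"dy": 0,"dz": 0.75,"roll": 0,"fingers": 1},
    {"dx": 0,"dy": 0,"dz": 0.75,"roll": 0,"fingers": 1},
    {"dx": 0,"dy": 0,"dz": 0.75,"roll": 0,"fingers": 1},
    {"dx": 0,"dy": 0,"dz": 0.75,"roll": 0,"fingers": 1},
    {"dx": 0,"dy": 0,"dz": 0,"roll": 0,"fingers": 1},
    {"dx": 0,"dy": 0,"dz": 0,"roll": 0,"fingers": 1}
  ]
}}

```text
time: 4.47
tool_pos: [0.5149, -0.0077, 0.0618]
tcp_rot: [-2.368, -2.059, 0.005]
wrist_force: [0.7, -1.4, -0.3]
width: 0.001
```

```bash
cat >> h.py <<'E'
O=np.array([.5707,.1165]);EX=np.array([.1423,.9898]);EY=np.array([-.9898,.1423])
def bx(P): P=np.array(P);d=P[:2]-O;return np.array([d@EX,d@EY,P[2]])
def wd(p): return np.r_[O+EX*p[0]+EY*p[1],p[2]]
def st():
    s=bot.read_state();r=s['tcp_rot'];R=cv2.Rodrigues(np.array(r))[0]
    print('t',round(s['time'],2),'box',bx(s['tool_pos']).round(4),'yaw_y',np.degrees(np.arctan2(R[1,1],R[0,1])).round(2),'F',s['wrist_force'].round(1),'w',round(s['width'],3));return s
E
python3 -c "
from h import *;st()"
```

```text
t 4.47 box [-0.1309  0.0376  0.0618] yaw_y -7.99 F [ 0.7 -1.4 -0.3] w 0.001
```

{"fn": "play_rows", "kwargs": {
  "rows": [
    {"dx": -0.05,"dy": 0.15,"dz": 0,"roll": 0,"fingers": 1},
    {"dx": 0,"dy": 0.15,"dz": 0,"roll": 0,"fingers": 1},
    {"dx": 0,"dy": 0.15,"dz": 0,"roll": 0,"fingers": 1},
    {"dx": 0,"dy": 0.15,"dz": 0,"roll": 0,"fingers": 1},
    {"dx": 0,"dy": 0.15,"dz": 0,"roll": 0,"fingers": 1},
    {"dx": 0,"dy": 0.15,"dz": 0,"roll": 0,"fingers": 1},
    {"dx": 0,"dy": 0.15,"dz": 0,"roll": 0,"fingers": 1},
    {"dx": 0,"dy": 0.15,"dz": 0,"roll": 0,"fingers": 1},
    {"dx": 0,"dy": 0.15,"dz": 0,"roll": 0,"fingers": 1},
    {"dx": 0,"dy": 0.15,"dz": 0,"roll": 0,"fingers": 1},
    {"dx": 0,"dy": 0.1,"dz": 0,"roll": 0,"fingers": 1},
    {"dx": 0,"dy": 0,"dz": 0,"roll": 0,"fingers": 1},
    {"dx": 0,"dy": 0,"dz": 0,"roll": 0,"fingers": 1}
  ]
}}

```text
time: 5.55
tool_pos: [0.575, -0.0192, 0.0596]
tcp_rot: [-2.365, -2.054, 0.013]
wrist_force: [-7.7, 1.5, -5.3]
width: -0.003
```

{"fn": "play_rows", "kwargs": {
  "rows": [
    {"dx": 0,"dy": -0.25,"dz": 0,"roll": 0,"fingers": 1},
    {"dx": 0,"dy": 0,"dz": -0.7,"roll": 0,"fingers": 0.2},
    {"dx": 0,"dy": 0,"dz": -0.8,"roll": 0,"fingers": 0.2},
    {"dx": 0,"dy": 0,"dz": -0.8,"roll": 0,"fingers": 0.2},
    {"dx": 0,"dy": 0,"dz": -0.8,"roll": 0,"fingers": 0.2},
    {"dx": 0,"dy": 0,"dz": -0.8,"roll": 0,"fingers": 0.2},
    {"dx": 0,"dy": 0,"dz": 0,"roll": 0,"fingers": 0.2},
    {"dx": 0,"dy": 0,"dz": 0,"roll": 0,"fingers": 0.2}
  ]
}}

```text
time: 6.22
tool_pos: [0.5733, -0.0188, 0.2236]
tcp_rot: [2.367, 2.055, 0.01]
wrist_force: [-0.2, -0.1, -0.6]
width: 0.804
```

```bash
python3 - <<'E'
from h import *
import pickle
s=st();w=cam('wrist');W=cloud(w);h=cv2.cvtColor(w['pixels'],cv2.COLOR_RGB2HSV)
B=(W[...,:2]-O)
bxm=B@EX;bym=B@EY
m=(h[...,0]>20)&(h[...,0]<32)&(h[...,1]>100)&(bxm>-.145)&(bxm<-.102)&(abs(bym)<.08)
print(m.sum())
m2=m&(bxm<-.118)
for k in(m,m2):print(k.sum(),[ (np.percentile(q[k],[2,50,98])).round(4) for q in (bxm,bym,W[...,2])])
print('lid z near knob', np.nanmedian(W[...,2][(abs(bym)<.06)&(bxm>-.06)&(bxm<0)]))
E
```

```text
t 6.22 box [-0.1336 -0.0218  0.2236] yaw_y -8.07 F [-0.2 -0.1 -0.6] w 0.804
387
387 [array([-0.1322, -0.1107, -0.1038]), array([-0.0443, -0.0336,  0.0073]), array([0.0514, 0.0641, 0.0898])]
112 [array([-0.1331, -0.1257, -0.1183]), array([-0.0385, -0.0355, -0.0326]), array([0.0621, 0.0637, 0.0653])]
lid z near knob 0.09131323308259895
```

The hook now stands at about 1.1 rad (knob at y −35, z 59 mm) with the lid shut. Next is pinching the lid knob.

{"fn": "play_rows", "kwargs": {
  "rows": [
    {"dx": 0.77,"dy": -0.27,"dz": 0,"roll": 0,"fingers": 0.2},
    {"dx": 0.77,"dy": -0.27,"dz": 0,"roll": 0,"fingers": 0.2},
    {"dx": 0,"dy": 0,"dz": 0.6,"roll": 0,"fingers": 0.2},
    {"dx": 0,"dy": 0,"dz": 0.6,"roll": 0,"fingers": 0.2},
    {"dx": 0,"dy": 0,"dz": 0.6,"roll": 0,"fingers": 0.2},
    {"dx": 0,"dy": 0,"dz": 0.6,"roll": 0,"fingers": 0.2},
    {"dx": 0,"dy": 0,"dz": 0.4,"roll": 0,"fingers": 0.2},
    {"dx": 0,"dy": 0,"dz": 0.25,"roll": 0,"fingers": 0.2},
    {"dx": 0,"dy": 0,"dz": 0,"roll": 0,"fingers": 0.2},
    {"dx": 0,"dy": 0,"dz": 0,"roll": 0,"fingers": 0.2}
  ]
}}

```text
time: 7.1
tool_pos: [0.5568, 0.0454, 0.0962]
tcp_rot: [-2.371, -2.059, 0.003]
wrist_force: [-0.1, -0.8, -0.3]
width: 0.799
```

```bash
python3 - <<'E'
from h import *
st()
a=np.linspace(0,1.62,19);a=np.r_[a]
k=lambda a:np.c_[.1-.1766*np.cos(a+.2285),.08+.1766*np.sin(a+.2285)]
d=np.diff(k(a),axis=0)/.04
for x,z in d: print('dx %.2f dz %.2f'%(x,-z))
print(k(a)[-1])
E
```

```text
t 7.1 box [-0.0724  0.0036  0.0962] yaw_y -8.08 F [-0.1 -0.8 -0.3] w 0.799
dx 0.11 dz -0.38
dx 0.14 dz -0.37
dx 0.17 dz -0.36
dx 0.21 dz -0.34
dx 0.24 dz -0.32
dx 0.26 dz -0.30
dx 0.29 dz -0.27
dx 0.31 dz -0.25
dx 0.33 dz -0.22
dx 0.35 dz -0.19
dx 0.37 dz -0.15
dx 0.38 dz -0.12
dx 0.39 dz -0.09
dx 0.39 dz -0.05
dx 0.40 dz -0.01
dx 0.40 dz 0.02
dx 0.39 dz 0.06
dx 0.39 dz 0.09
[0.14841454 0.24983401]
```

{"fn": "play_rows", "kwargs": {
  "rows": [
    {"dx": 0,"dy": 0.09,"dz": -0.12,"roll": 0,"fingers": 0.2},
    {"dx": 0,"dy": 0,"dz": 0,"roll": 0,"fingers": 1},
    {"dx": 0,"dy": 0,"dz": 0,"roll": 0,"fingers": 1},
    {"dx": 0,"dy": 0,"dz": 0,"roll": 0,"fingers": 1},
    {"dx": 0,"dy": 0,"dz": 0,"roll": 0,"fingers": 1},
    {"dx": 0,"dy": 0,"dz": 0,"roll": 0,"fingers": 1},
    {"dx": 0,"dy": 0,"dz": 0,"roll": 0,"fingers": 1}
  ],
  "grip_force": 25
}}

```text
time: 7.68
tool_pos: [0.5596, 0.0452, 0.1031]
tcp_rot: [-2.37, -2.058, 0.003]
wrist_force: [-5.9, 1.6, 8.7]
width: 0.259
```

```bash
python3 -c "
from h import *;st()"
```

```text
t 7.68 box [-0.0721  0.0008  0.1031] yaw_y -8.08 F [-5.9  1.6  8.7] w 0.259
```

{"fn": "play_rows", "kwargs": {
  "rows": [
    {"dx": 0.11,"dy": 0,"dz": -0.38,"roll": 0,"fingers": 1},
    {"dx": 0.14,"dy": 0,"dz": -0.37,"roll": 0,"fingers": 1},
    {"dx": 0.17,"dy": 0,"dz": -0.36,"roll": 0,"fingers": 1},
    {"dx": 0.21,"dy": 0,"dz": -0.34,"roll": 0,"fingers": 1},
    {"dx": 0.24,"dy": 0,"dz": -0.32,"roll": 0,"fingers": 1},
    {"dx": 0.26,"dy": 0,"dz": -0.3,"roll": 0,"fingers": 1}
  ]
}}

```text
time: 8.18
tool_pos: [0.566, 0.0898, 0.1849]
tcp_rot: [-2.371, -2.058, 0.005]
wrist_force: [-3.5, 0.5, -4.3]
width: 0.262
```

```bash
python3 -c "
from h import *;s=st();p=bx(s['tool_pos']);import numpy as np
print('lid est',np.arctan2(p[2]+.0187-.08,.1-p[0])-.2285, np.hypot(p[2]+.0187-.08,.1-p[0]))"
```

```text
t 8.18 box [-0.0271  0.0008  0.1849] yaw_y -8.1 F [-3.5  0.5 -4.3] w 0.262
lid est 0.542664345002176 0.17727918473456059
```

{"fn": "play_rows", "kwargs": {
  "rows": [
    {"dx": 0.29,"dy": 0,"dz": -0.27,"roll": 0,"fingers": 1},
    {"dx": 0.31,"dy": 0,"dz": -0.25,"roll": 0,"fingers": 1},
    {"dx": 0.33,"dy": 0,"dz": -0.22,"roll": 0,"fingers": 1},
    {"dx": 0.35,"dy": 0,"dz": -0.19,"roll": 0,"fingers": 1},
    {"dx": 0.37,"dy": 0,"dz": -0.15,"roll": 0,"fingers": 1},
    {"dx": 0.38,"dy": 0,"dz": -0.12,"roll": 0,"fingers": 1},
    {"dx": 0.39,"dy": 0,"dz": -0.09,"roll": 0,"fingers": 1},
    {"dx": 0.39,"dy": 0,"dz": -0.05,"roll": 0,"fingers": 1},
    {"dx": 0.4,"dy": 0,"dz": -0.01,"roll": 0,"fingers": 1},
    {"dx": 0.4,"dy": 0,"dz": 0.02,"roll": 0,"fingers": 1},
    {"dx": 0.39,"dy": 0,"dz": 0.06,"roll": 0,"fingers": 1},
    {"dx": 0.39,"dy": 0,"dz": 0.09,"roll": 0,"fingers": 1},
    {"dx": 0.1,"dy": 0,"dz": 0.03,"roll": 0,"fingers": 1},
    {"dx": 0,"dy": 0,"dz": 0,"roll": 0,"fingers": 1},
    {"dx": 0,"dy": 0,"dz": 0,"roll": 0,"fingers": 1}
  ]
}}

```text
time: 9.43
tool_pos: [0.5921, 0.2706, 0.2323]
tcp_rot: [-2.369, -2.06, -0.002]
wrist_force: [-5.6, 2.3, 2.9]
width: 0.255
```

```bash
python3 -c "
from h import *;s=st();p=bx(s['tool_pos']);import numpy as np
print('lid est',np.arctan2(p[2]+.0187-.08,.1-p[0])-.2285, np.hypot(p[2]+.0187-.08,.1-p[0]))"
```

```text
t 9.43 box [0.1556 0.0007 0.2323] yaw_y -7.98 F [-5.6  2.3  2.9] w 0.255
lid est 1.6564374280063496 0.1798394906699693
```

{"fn": "play_rows", "kwargs": {
  "rows": [
    {"dx": 0,"dy": 0,"dz": 0,"roll": 0,"fingers": 0.3},
    {"dx": 0,"dy": 0,"dz": 0,"roll": 0,"fingers": 0.3},
    {"dx": 0,"dy": 0,"dz": 0,"roll": 0,"fingers": 0.3},
    {"dx": 0,"dy": 0,"dz": -0.3,"roll": 0,"fingers": 0.3},
    {"dx": 0,"dy": 0,"dz": -0.6,"roll": 0,"fingers": 0.6},
    {"dx": 0,"dy": 0,"dz": -0.8,"roll": 0,"fingers": 0.6},
    {"dx": 0,"dy": 0,"dz": -0.8,"roll": 0,"fingers": 0.6},
    {"dx": -0.71,"dy": 0.32,"dz": 0,"roll": 0,"fingers": 0.6},
    {"dx": -0.71,"dy": 0.32,"dz": 0,"roll": 0,"fingers": 0.6},
    {"dx": -0.71,"dy": 0.32,"dz": 0,"roll": 0,"fingers": 0.6},
    {"dx": -0.71,"dy": 0.32,"dz": 0,"roll": 0,"fingers": 0.6},
    {"dx": -0.71,"dy": 0.32,"dz": 0,"roll": 0,"fingers": 0.6},
    {"dx": -0.71,"dy": 0.32,"dz": 0,"roll": 0,"fingers": 0.6},
    {"dx": -0.71,"dy": 0.32,"dz": 0,"roll": 0,"fingers": 0.6},
    {"dx": 0,"dy": 0,"dz": 0,"roll": 0,"fingers": 0.6},
    {"dx": 0,"dy": 0,"dz": 0,"roll": 0,"fingers": 0.6}
  ]
}}

```text
time: 10.77
tool_pos: [0.6542, 0.0562, 0.3318]
tcp_rot: [2.376, 2.055, 0.002]
wrist_force: [-0.2, 1.1, 0.3]
width: 0.398
```

```bash
python3 - <<'E'
from h import *
import pickle
s=st();w=cam('wrist','pics/6.png');a=cam('scene');pickle.dump((w,a),open('w6.pkl','wb'))
cv2.imwrite('pics/6.png',np.hstack([w['pixels'][:,:,::-1][:,80:480],cv2.resize(a['pixels'][120:295,275:440],(396,420))[:,:,::-1]]))
E
```

```text
t 10.77 box [-0.0478 -0.0913  0.3318] yaw_y -8.28 F [-0.2  1.1  0.3] w 0.398
```

View pics/6.png

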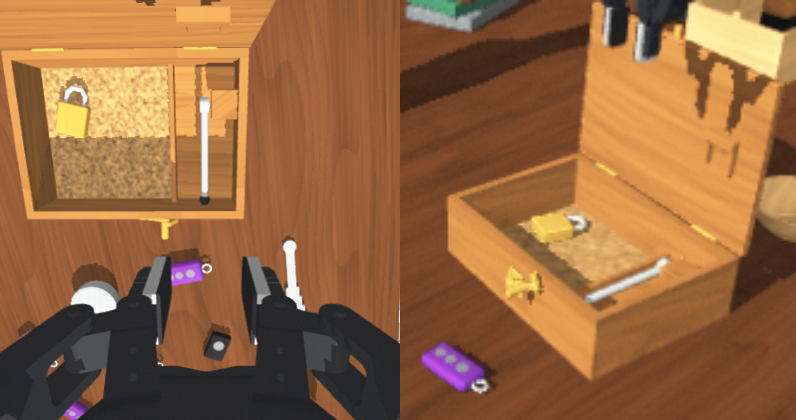

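The lid stands open and the stay lies folded, from its pivot at (205,103) to its tip at (205,200) in the left crop. The padlock is at (73,110), and the hook is down.

```bash
python3 - <<'E'
from h import *
import pickle
w,a=pickle.load(open('w6.pkl','rb'))
for u,v in[(285,103),(285,150),(285,170),(285,200)]:
    print(u,v,bx(onz(w,u,v,.06)).round(4))
W=cloud(w);P=W[60:230,80:340].reshape(-1,3);P=P[np.isfinite(P[:,0])]
B=np.array([bx(p) for p in P[::1]])
m=(abs(B[:,1]+.09)<.012)&(B[:,0]>-.07)&(B[:,0]<.02)&(B[:,2]>.05)&(B[:,2]<.075)
print('rod y',np.percentile(B[m,1],[5,50,95]),'topz',np.median(B[m,2]))
# lid angle from underside pts
A=cloud(a);Q=np.array([bx(p) for p in A[100:260,330:440].reshape(-1,3) if np.isfinite(p[0])])
m=(Q[:,0]>.06)&(Q[:,0]<.16)&(Q[:,2]>.11)&(Q[:,2]<.25)&(abs(Q[:,1]+.03)<.06)
k=np.polyfit(Q[m,2],Q[m,0],1);e=abs(Q[m,0]-np.polyval(k,Q[m,2]));k=np.polyfit(Q[m][e<.006,2],Q[m][e<.006,0],1);print(m.sum(),'lid ang',np.pi/2+np.arctan(k[0]))
E
```

```text
285 103 [ 0.041  -0.0912  0.06  ]
285 150 [-0.0157 -0.0911  0.06  ]
285 170 [-0.0412 -0.091   0.06  ]
285 200 [-0.0811 -0.0909  0.06  ]
rod y [-0.09488406 -0.09101112 -0.08619419] topz 0.06274777691345496
1611 lid ang 1.604835215344498
```

{"fn": "play_rows", "kwargs": {
  "rows": [
    {"dx": 0.07,"dy": 0,"dz": 0.8,"roll": 0,"fingers": 0.6},
    {"dx": 0,"dy": 0,"dz": 0.8,"roll": 0,"fingers": 0.6},
    {"dx": 0,"dy": 0,"dz": 0.8,"roll": 0,"fingers": 0.6},
    {"dx": 0,"dy": 0,"dz": 0.8,"roll": 0,"fingers": 0.6},
    {"dx": 0,"dy": 0,"dz": 0.8,"roll": 0,"fingers": 0.6},
    {"dx": 0,"dy": 0,"dz": 0.8,"roll": 0,"fingers": 0.6},
    {"dx": 0,"dy": 0,"dz": 0.8,"roll": 0,"fingers": 0.6},
    {"dx": 0,"dy": 0,"dz": 0.6,"roll": 0,"fingers": 0.6},
    {"dx": 0,"dy": 0,"dz": 0.6,"roll": 0,"fingers": 0.6},
    {"dx": 0,"dy": 0,"dz": 0.3,"roll": 0,"fingers": 0.6},
    {"dx": 0,"dy": 0,"dz": 0,"roll": 0,"fingers": 0.6},
    {"dx": 0,"dy": 0,"dz": 0,"roll": 0,"fingers": 0.6}
  ]
}}

```text
time: 11.87
tool_pos: [0.6537, 0.0619, 0.0469]
tcp_rot: [-2.371, -2.061, 0.001]
wrist_force: [-0.5, 1.0, 1.0]
width: 0.399
```

```bash
python3 - <<'E'
from h import *
st()
a=np.linspace(0,1.8,17)
k=np.c_[.04-.085*np.cos(a),.06+.085*np.sin(a)]
for x,z in np.diff(k,axis=0)/.04: print('dx %.2f dz %.2f'%(x,-z))
E
```

```text
t 11.87 box [-0.0422 -0.09    0.0469] yaw_y -8.0 F [-0.5  1.   1. ] w 0.399
dx 0.01 dz -0.24
dx 0.04 dz -0.24
dx 0.07 dz -0.23
dx 0.09 dz -0.22
dx 0.12 dz -0.21
dx 0.14 dz -0.19
dx 0.16 dz -0.18
dx 0.18 dz -0.16
dx 0.20 dz -0.14
dx 0.21 dz -0.11
dx 0.22 dz -0.09
dx 0.23 dz -0.07
dx 0.24 dz -0.04
dx 0.24 dz -0.01
dx 0.24 dz 0.01
dx 0.24 dz 0.04
```

{"fn": "play_rows", "kwargs": {
  "rows": [
    {"dx": -0.07,"dy": 0.02,"dz": 0.1,"roll": 0,"fingers": 0.6},
    {"dx": 0,"dy": 0,"dz": 0,"roll": 0,"fingers": 1},
    {"dx": 0,"dy": 0,"dz": 0,"roll": 0,"fingers": 1},
    {"dx": 0,"dy": 0,"dz": 0,"roll": 0,"fingers": 1},
    {"dx": 0,"dy": 0,"dz": 0,"roll": 0,"fingers": 1},
    {"dx": 0,"dy": 0,"dz": 0,"roll": 0,"fingers": 1}
  ],
  "grip_force": 25
}}

```text
time: 12.37
tool_pos: [0.6527, 0.0583, 0.0444]
tcp_rot: [-2.371, -2.057, 0.003]
wrist_force: [-8.3, 1.6, 6.6]
width: 0.093
```

{"fn": "play_rows", "kwargs": {
  "rows": [
    {"dx": 0.01,"dy": 0,"dz": -0.24,"roll": 0,"fingers": 1},
    {"dx": 0.04,"dy": 0,"dz": -0.24,"roll": 0,"fingers": 1},
    {"dx": 0.07,"dy": 0,"dz": -0.23,"roll": 0,"fingers": 1},
    {"dx": 0.09,"dy": 0,"dz": -0.22,"roll": 0,"fingers": 1},
    {"dx": 0.12,"dy": 0,"dz": -0.21,"roll": 0,"fingers": 1},
    {"dx": 0.14,"dy": 0,"dz": -0.19,"roll": 0,"fingers": 1},
    {"dx": 0.16,"dy": 0,"dz": -0.18,"roll": 0,"fingers": 1},
    {"dx": 0.18,"dy": 0,"dz": -0.16,"roll": 0,"fingers": 1}
  ]
}}

```text
time: 13.03
tool_pos: [0.6571, 0.0899, 0.1099]
tcp_rot: [-2.371, -2.058, 0.006]
wrist_force: [-4.9, -0.3, -4.6]
width: 0.092
```

```bash
python3 -c "
from h import *;s=st();p=bx(s['tool_pos'])
print(np.arctan2(p[2]+.0187-.06,.04-p[0]), np.hypot(p[2]+.0187-.06,.04-p[0]))"
```

```text
t 13.03 box [-0.0141 -0.0893  0.1099] yaw_y -8.08 F [-4.9 -0.3 -4.6] w 0.092
0.903311164702128 0.08732038031119464
```

Holding the rod at about 0.9 rad. Continuing past upright.

{"fn": "play_rows", "kwargs": {
  "rows": [
    {"dx": 0.2,"dy": 0,"dz": -0.14,"roll": 0,"fingers": 1},
    {"dx": 0.21,"dy": 0,"dz": -0.11,"roll": 0,"fingers": 1},
    {"dx": 0.22,"dy": 0,"dz": -0.09,"roll": 0,"fingers": 1},
    {"dx": 0.23,"dy": 0,"dz": -0.07,"roll": 0,"fingers": 1},
    {"dx": 0.24,"dy": 0,"dz": -0.04,"roll": 0,"fingers": 1},
    {"dx": 0.24,"dy": 0,"dz": -0.01,"roll": 0,"fingers": 1},
    {"dx": 0.24,"dy": 0,"dz": 0.01,"roll": 0,"fingers": 1},
    {"dx": 0.24,"dy": 0,"dz": 0.04,"roll": 0,"fingers": 1},
    {"dx": 0,"dy": 0,"dz": 0,"roll": 0,"fingers": 1},
    {"dx": 0,"dy": 0,"dz": 0,"roll": 0,"fingers": 1}
  ]
}}

```text
time: 13.87
tool_pos: [0.6704, 0.1628, 0.1273]
tcp_rot: [2.37, 2.06, 0.004]
wrist_force: [-0.5, 0.9, 0.1]
width: -0.001
```

```bash
python3 -c "
from h import *;s=st();p=bx(s['tool_pos'])
print(np.arctan2(p[2]+.0187-.06,.04-p[0]), np.hypot(p[2]+.0187-.06,.04-p[0]))"
```

```text
t 13.87 box [ 0.06   -0.0921  0.1273] yaw_y -8.01 F [-0.5  0.9  0.1] w -0.001
1.7990588042305915 0.08827589705775472
```

```bash
python3 - <<'E'
from h import *
import pickle
w=cam('wrist');a=cam('scene');pickle.dump((w,a),open('w7.pkl','wb'))
cv2.imwrite('pics/7.png',np.hstack([w['pixels'][:,:,::-1][:,80:480],cv2.resize(a['pixels'][120:295,275:440],(396,420))[:,:,::-1]]))
E
```

```text
(no output)
```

View pics/7.png

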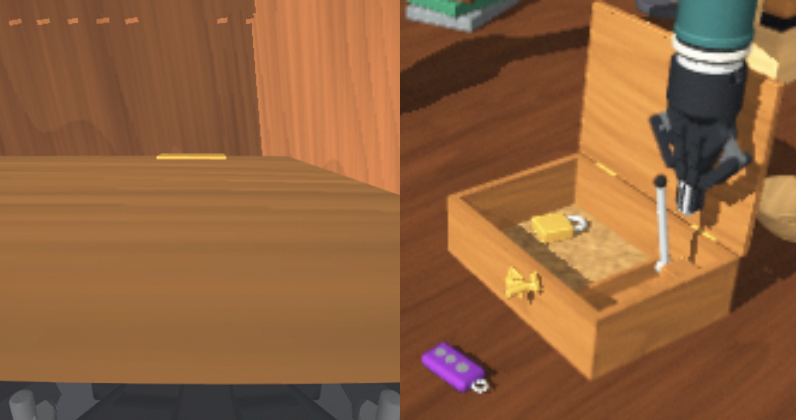

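```bash
cat >> h.py <<'E'
def onby(c,u,v,y):
    o,d=ray(c,u,v);n=np.r_[EY,0];t=(y-(o-np.r_[O,0])@n)/(d@n);return bx(o+d*t)
E
python3 - <<'E'
from h import *
import pickle
w,a=pickle.load(open('w7.pkl','rb'))
for u,v in[(383.3,195.4),(383.3,210),(383.3,231)]:
    p=onby(a,u,v,-.09);print(p,'ang',np.arctan2(p[2]-.06,.04-p[0]))
E
```

```text
[ 0.01494236 -0.09        0.17621997] ang 1.3584416696202255
[ 0.02166851 -0.09        0.13132675] ang 1.3192335320119872
[ 0.03226546 -0.09        0.06193476] ang 0.24511595766158345
```

The stay stands at about 1.4 rad, rod (660,267) to (660,181) in the crop, and the fingers have slipped off behind it. I'll go over its tip and push it back from the front with the fingers shut.

{"fn": "play_rows", "kwargs": {
  "rows": [
    {"dx": 0.05,"dy": -0.05,"dz": -0.5,"roll": 0,"fingers": 1},
    {"dx": 0,"dy": 0,"dz": -0.7,"roll": 0,"fingers": 1},
    {"dx": 0,"dy": 0,"dz": -0.8,"roll": 0,"fingers": 1},
    {"dx": 0,"dy": 0,"dz": -0.2,"roll": 0,"fingers": 1},
    {"dx": -0.5,"dy": 0,"dz": 0,"roll": 0,"fingers": 1},
    {"dx": -0.6,"dy": 0,"dz": 0,"roll": 0,"fingers": 1},
    {"dx": -0.75,"dy": 0,"dz": 0,"roll": 0,"fingers": 1},
    {"dx": 0,"dy": 0,"dz": 0,"roll": 0,"fingers": 1},
    {"dx": 0,"dy": 0,"dz": 0.6,"roll": 0,"fingers": 1},
    {"dx": 0,"dy": 0,"dz": 0.7,"roll": 0,"fingers": 1},
    {"dx": 0,"dy": 0,"dz": 0.7,"roll": 0,"fingers": 1},
    {"dx": 0,"dy": 0,"dz": 0,"roll": 0,"fingers": 1},
    {"dx": 0,"dy": 0,"dz": 0,"roll": 0,"fingers": 1}
  ]
}}

```text
time: 15.05
tool_pos: [0.6553, 0.0908, 0.1319]
tcp_rot: [-2.371, -2.057, 0.006]
wrist_force: [-0.0, 0.3, -0.0]
width: 0.001
```

```bash
python3 -c "
from h import *;s=st();p=bx(s['tool_pos'])"
```

```text
t 15.05 box [-0.0134 -0.0874  0.1319] yaw_y -8.1 F [-0.   0.3 -0. ] w 0.001
```

{"fn": "play_rows", "kwargs": {
  "rows": [
    {"dx": 0.2,"dy": 0.05,"dz": 0,"roll": 0,"fingers": 1},
    {"dx": 0.2,"dy": 0,"dz": 0,"roll": 0,"fingers": 1},
    {"dx": 0.2,"dy": 0,"dz": 0,"roll": 0,"fingers": 1},
    {"dx": 0.2,"dy": 0,"dz": 0,"roll": 0,"fingers": 1},
    {"dx": 0.2,"dy": 0,"dz": 0,"roll": 0,"fingers": 1},
    {"dx": 0.15,"dy": 0,"dz": 0,"roll": 0,"fingers": 1},
    {"dx": 0.15,"dy": 0,"dz": 0,"roll": 0,"fingers": 1},
    {"dx": 0.15,"dy": 0,"dz": 0,"roll": 0,"fingers": 1},
    {"dx": 0.1,"dy": 0,"dz": 0,"roll": 0,"fingers": 1},
    {"dx": 0,"dy": 0,"dz": 0,"roll": 0,"fingers": 1},
    {"dx": 0,"dy": 0,"dz": 0,"roll": 0,"fingers": 1}
  ]
}}

```text
time: 15.97
tool_pos: [0.6677, 0.1524, 0.1339]
tcp_rot: [-2.372, -2.06, 0.001]
wrist_force: [0.6, 0.8, -1.0]
width: 0.001
```

```bash
python3 -c "
from h import *;s=st();p=bx(s['tool_pos'])"
```

```text
t 15.97 box [ 0.0493 -0.0909  0.1339] yaw_y -8.05 F [ 0.6  0.8 -1. ] w 0.001
```

{"fn": "play_rows", "kwargs": {
  "rows": [
    {"dx": -0.4,"dy": 0,"dz": 0,"roll": 0,"fingers": 1},
    {"dx": -0.8,"dy": 0,"dz": 0,"roll": 0,"fingers": 1},
    {"dx": 0,"dy": 0,"dz": -0.8,"roll": 0,"fingers": 1},
    {"dx": 0,"dy": 0,"dz": -0.9,"roll": 0,"fingers": 1},
    {"dx": 0,"dy": 0,"dz": -0.9,"roll": 0,"fingers": 0.3},
    {"dx": 0,"dy": 0,"dz": -0.9,"roll": 0,"fingers": 0.3},
    {"dx": 0,"dy": 0,"dz": -0.9,"roll": 0,"fingers": 0.3},
    {"dx": 0,"dy": 0,"dz": -0.8,"roll": 0,"fingers": 0.3},
    {"dx": 0,"dy": 0,"dz": 0,"roll": 0,"fingers": 0.3},
    {"dx": 0,"dy": 0,"dz": 0,"roll": 0,"fingers": 0.3}
  ]
}}

```text
time: 16.8
tool_pos: [0.6623, 0.1034, 0.3461]
tcp_rot: [2.37, 2.055, 0.008]
wrist_force: [0.2, 1.4, -0.4]
width: 0.7
```

```bash
python3 - <<'E'
from h import *
import pickle
s=st();w=cam('wrist');a=cam('scene');pickle.dump((w,a),open('w8.pkl','wb'))
A=cloud(a)
Q=np.array([bx(p) for p in A[100:280,290:440].reshape(-1,3) if np.isfinite(p[0])])
m=(Q[:,0]>.05)&(Q[:,0]<.18)&(Q[:,2]>.11)&(Q[:,2]<.25)&(abs(Q[:,1])<.12)
for _ in range(4):
    k=np.polyfit(Q[m,2],Q[m,0],1);m&=abs(Q[:,0]-np.polyval(k,Q[:,2]))<.006
print(m.sum(),'lid ang',np.pi/2+np.arctan(k[0]),'hinge x',np.polyval(k,.08))
r=(abs(Q[:,1]+.09)<.02)&(Q[:,0]>0)&(Q[:,0]<.092)&(Q[:,2]>.085)&(Q[:,2]<.2)&(Q[:,0]<np.polyval(k,Q[:,2])-.008)
q=Q[r];kk=np.polyfit(q[:,2],q[:,0],1);print(r.sum(),'stay ang',np.pi/2+np.arctan(kk[0]),q.max(0),q.mean(0))
cv2.imwrite('pics/8.png',cv2.resize(a['pixels'][120:295,275:440],(495,525))[:,:,::-1])
E
```

```text
t 16.8 box [ 0.     -0.0925  0.3461] yaw_y -8.14 F [ 0.2  1.4 -0.4] w 0.7
2890 lid ang 1.6020969209830305 hinge x 0.09985270152706771
148 stay ang 1.9221588815561748 [ 0.09194642 -0.08488519  0.19724606] [ 0.06486872 -0.09146468  0.13682226]
```

View pics/8.png

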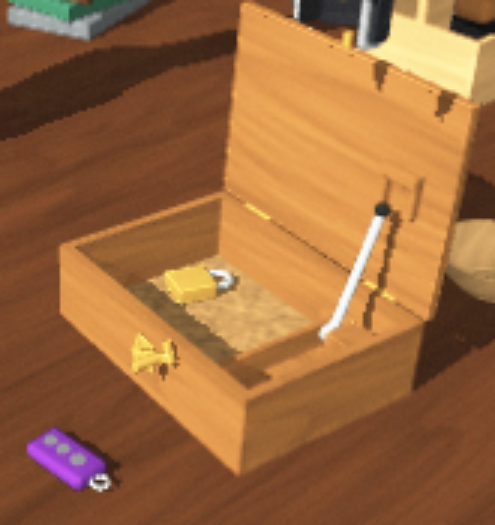

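The view shows the stay leaned back, rod (325,330) to (383,210), measured at its stop at 1.92 rad. The lid measures 1.60 rad. Next I'll take the knob again to ease the lid down.

{"fn": "play_rows", "kwargs": {
  "rows": [
    {"dx": 0.62,"dy": -0.38,"dz": 0,"roll": 0,"fingers": 0.3},
    {"dx": 0.62,"dy": -0.38,"dz": 0,"roll": 0,"fingers": 0.3},
    {"dx": 0.62,"dy": -0.38,"dz": 0,"roll": 0,"fingers": 0.3},
    {"dx": 0.62,"dy": -0.38,"dz": 0,"roll": 0,"fingers": 0.3},
    {"dx": 0.62,"dy": -0.39,"dz": 0,"roll": 0,"fingers": 0.3},
    {"dx": 0.62,"dy": -0.4,"dz": 0,"roll": 0,"fingers": 0.3},
    {"dx": 0,"dy": 0,"dz": 0,"roll": 0,"fingers": 0.3},
    {"dx": 0,"dy": 0,"dz": 0.6,"roll": 0,"fingers": 0.3},
    {"dx": 0,"dy": 0,"dz": 0.7,"roll": 0,"fingers": 0.3},
    {"dx": 0,"dy": 0,"dz": 0.7,"roll": 0,"fingers": 0.3},
    {"dx": 0,"dy": 0,"dz": 0.5,"roll": 0,"fingers": 0.3},
    {"dx": 0,"dy": 0,"dz": 0.3,"roll": 0,"fingers": 0.3},
    {"dx": 0,"dy": 0,"dz": 0,"roll": 0,"fingers": 0.3},
    {"dx": 0,"dy": 0,"dz": 0,"roll": 0,"fingers": 0.3}
  ]
}}

```text
time: 18.07
tool_pos: [0.5898, 0.2642, 0.2285]
tcp_rot: [-2.372, -2.059, 0.005]
wrist_force: [0.3, 0.5, 1.2]
width: 0.698
```

```bash
python3 -c "
from h import *;s=st()
a=np.linspace(1.60,1.20,11)+.2285
k=np.c_[.1-.1766*np.cos(a),.08+.1766*np.sin(a)]
for x,z in np.diff(k,axis=0)/.04: print('dx %.2f dz %.2f'%(x,-z))
"
```

```text
t 18.07 box [0.1489 0.0021 0.2285] yaw_y -8.09 F [0.3 0.5 1.2] w 0.698
dx -0.17 dz -0.04
dx -0.17 dz -0.03
dx -0.17 dz -0.03
dx -0.18 dz -0.02
dx -0.18 dz -0.01
dx -0.18 dz -0.01
dx -0.18 dz 0.00
dx -0.18 dz 0.01
dx -0.18 dz 0.01
dx -0.18 dz 0.02
```

{"fn": "play_rows", "kwargs": {
  "rows": [
    {"dx": 0,"dy": 0.04,"dz": -0.07,"roll": 0,"fingers": 0.3},
    {"dx": 0,"dy": 0,"dz": 0,"roll": 0,"fingers": 1},
    {"dx": 0,"dy": 0,"dz": 0,"roll": 0,"fingers": 1},
    {"dx": 0,"dy": 0,"dz": 0,"roll": 0,"fingers": 1},
    {"dx": 0,"dy": 0,"dz": 0,"roll": 0,"fingers": 1},
    {"dx": 0,"dy": 0,"dz": 0,"roll": 0,"fingers": 1},
    {"dx": 0,"dy": 0,"dz": 0,"roll": 0,"fingers": 1}
  ],
  "grip_force": 25
}}

```text
time: 18.65
tool_pos: [0.5914, 0.266, 0.2348]
tcp_rot: [-2.371, -2.059, -0.002]
wrist_force: [-3.8, 1.8, 5.6]
width: 0.258
```

{"fn": "play_rows", "kwargs": {
  "rows": [
    {"dx": -0.17,"dy": 0,"dz": -0.04,"roll": 0,"fingers": 1},
    {"dx": -0.17,"dy": 0,"dz": -0.03,"roll": 0,"fingers": 1},
    {"dx": -0.17,"dy": 0,"dz": -0.03,"roll": 0,"fingers": 1},
    {"dx": -0.18,"dy": 0,"dz": -0.02,"roll": 0,"fingers": 1},
    {"dx": -0.18,"dy": 0,"dz": -0.01,"roll": 0,"fingers": 1}
  ]
}}

```text
time: 19.07
tool_pos: [0.5865, 0.2314, 0.2403]
tcp_rot: [-2.37, -2.059, -0.003]
wrist_force: [-5.3, 2.2, 5.4]
width: 0.256
```

```bash
cat >> h.py <<'E'
def ang(a):
    A=cloud(a);Q=np.array([bx(p) for p in A[100:280,290:440].reshape(-1,3) if np.isfinite(p[0])])
    m=(Q[:,0]>0)&(Q[:,0]<.18)&(Q[:,2]>.12)&(Q[:,2]<.25)&(abs(Q[:,1]-.03)<.09)
    for t in(.02,.01,.006,.006,.006):
        k=np.polyfit(Q[m,2],Q[m,0],1);m&=abs(Q[:,0]-np.polyval(k,Q[:,2]))<t
    r=(abs(Q[:,1]+.09)<.015)&(Q[:,0]>0)&(Q[:,0]<.092)&(Q[:,2]>.085)&(Q[:,2]<.16)&(Q[:,0]<np.polyval(k,Q[:,2])-.009)
    q=Q[r];kk=np.polyfit(q[:,2],q[:,0],1)
    print('lid',m.sum(),np.pi/2+np.arctan(k[0]),'hx',np.polyval(k,.08),'stay',r.sum(),np.pi/2+np.arctan(kk[0]))
E
python3 -c "
from h import *;s=st();p=bx(s['tool_pos'])
print('lid est',np.arctan2(p[2]+.0187-.08,.1-p[0])-.2285, np.hypot(p[2]+.0187-.08,.1-p[0]))
ang(cam('scene'))"
```

```text
t 19.07 box [0.1159 0.0007 0.2403] yaw_y -8.04 F [-5.3  2.2  5.4] w 0.256
lid est 1.4311370180933927 0.17970750175269792
lid 1756 1.4076421302474924 hx 0.10000077255149181 stay 105 1.905014324474366
```

{"fn": "play_rows", "kwargs": {
  "rows": [
    {"dx": -0.14,"dy": 0,"dz": 0,"roll": 0,"fingers": 1},
    {"dx": -0.14,"dy": 0,"dz": 0,"roll": 0,"fingers": 1},
    {"dx": -0.14,"dy": 0,"dz": 0,"roll": 0,"fingers": 1},
    {"dx": -0.14,"dy": 0,"dz": 0.01,"roll": 0,"fingers": 1},
    {"dx": -0.14,"dy": 0,"dz": 0.01,"roll": 0,"fingers": 1},
    {"dx": -0.14,"dy": 0,"dz": 0.02,"roll": 0,"fingers": 1},
    {"dx": 0,"dy": 0,"dz": 0,"roll": 0,"fingers": 1},
    {"dx": 0,"dy": 0,"dz": 0,"roll": 0,"fingers": 1}
  ]
}}

```text
time: 19.78
tool_pos: [0.5816, 0.1971, 0.2384]
tcp_rot: [-2.372, -2.059, -0.0]
wrist_force: [-5.9, -0.4, 6.4]
width: 0.262
```

```bash
python3 -c "
from h import *;s=st();p=bx(s['tool_pos'])
print('lid est',np.arctan2(p[2]+.0187-.08,.1-p[0])-.2285, np.hypot(p[2]+.0187-.08,.1-p[0]))
ang(cam('scene'))"
```

```text
t 19.78 box [0.0813 0.0007 0.2384] yaw_y -8.09 F [-5.9 -0.4  6.4] w 0.262
lid est 1.2372265937593612 0.17803678419806598
lid 1431 1.2206722815859052 hx 0.09949680429991184 stay 96 1.7211923861254557
```

Lid at 1.22 and stay at 1.72 rad, so the tip is in the catch. Releasing the knob and backing straight up.

{"fn": "play_rows", "kwargs": {
  "rows": [
    {"dx": -0.05,"dy": 0,"dz": 0,"roll": 0,"fingers": 1},
    {"dx": 0,"dy": 0,"dz": 0,"roll": 0,"fingers": 0.7},
    {"dx": 0,"dy": 0,"dz": 0,"roll": 0,"fingers": 0.5},
    {"dx": 0,"dy": 0,"dz": 0,"roll": 0,"fingers": 0.3},
    {"dx": 0,"dy": 0,"dz": 0,"roll": 0,"fingers": 0.3},
    {"dx": 0,"dy": 0,"dz": 0,"roll": 0,"fingers": 0.3},
    {"dx": 0,"dy": 0,"dz": -0.3,"roll": 0,"fingers": 0.3},
    {"dx": 0,"dy": 0,"dz": -0.6,"roll": 0,"fingers": 0.3},
    {"dx": 0,"dy": 0,"dz": -0.8,"roll": 0,"fingers": 0.3},
    {"dx": 0,"dy": 0,"dz": -0.8,"roll": 0,"fingers": 0.3},
    {"dx": 0,"dy": 0,"dz": 0,"roll": 0,"fingers": 0.3}
  ]
}}

```text
time: 20.75
tool_pos: [0.5854, 0.196, 0.3461]
tcp_rot: [2.368, 2.056, 0.019]
wrist_force: [1.7, -0.4, 0.8]
width: 0.699
```

{"fn": "play_rows", "kwargs": {
  "rows": [
    {"dx": -0.6,"dy": 0,"dz": 0,"roll": 0,"fingers": 0.3},
    {"dx": -0.8,"dy": 0,"dz": 0,"roll": 0,"fingers": 0.3},
    {"dx": -0.8,"dy": 0,"dz": 0,"roll": 0,"fingers": 0.3},
    {"dx": -0.8,"dy": 0,"dz": 0,"roll": 0,"fingers": 0.3},
    {"dx": -0.8,"dy": 0,"dz": 0,"roll": 0,"fingers": 0.3},
    {"dx": -0.8,"dy": 0,"dz": 0,"roll": 0,"fingers": 0.3},
    {"dx": -0.8,"dy": -0.1,"dz": 0,"roll": 0,"fingers": 0.3},
    {"dx": -0.8,"dy": -0.1,"dz": 0,"roll": 0,"fingers": 0.3},
    {"dx": -0.8,"dy": -0.1,"dz": 0,"roll": 0,"fingers": 0.3},
    {"dx": -0.8,"dy": 0,"dz": 0,"roll": 0,"fingers": 0.3},
    {"dx": -0.8,"dy": 0,"dz": 0,"roll": 0,"fingers": 0.3},
    {"dx": -0.8,"dy": 0,"dz": 0,"roll": 0,"fingers": 0.3},
    {"dx": -0.8,"dy": 0,"dz": 0,"roll": 0,"fingers": 0.3},
    {"dx": -0.8,"dy": 0,"dz": 0,"roll": 0,"fingers": 0.3},
    {"dx": -0.8,"dy": 0,"dz": 0,"roll": 0,"fingers": 0.3},
    {"dx": 0,"dy": 0,"dz": 0,"roll": 0,"fingers": 0.2},
    {"dx": 0,"dy": 0,"dz": 0,"roll": 0,"fingers": 0.2}
  ]
}}

```text
time: 22.17
tool_pos: [0.5036, -0.2721, 0.3369]
tcp_rot: [2.375, 2.056, 0.0]
wrist_force: [-0.6, 0.8, -0.0]
width: 0.803
```

{"fn": "play_rows", "kwargs": {
  "rows": [
    {"dx": 0,"dy": 0,"dz": 0,"roll": 1,"fingers": 0.2},
    {"dx": 0,"dy": 0,"dz": 0,"roll": 1,"fingers": 0.2},
    {"dx": 0,"dy": 0,"dz": 0,"roll": 1,"fingers": 0.2},
    {"dx": 0,"dy": 0,"dz": 0,"roll": 1,"fingers": 0.2},
    {"dx": 0,"dy": 0,"dz": 0,"roll": 1,"fingers": 0.2},
    {"dx": 0,"dy": 0,"dz": 0,"roll": 1,"fingers": 0.2},
    {"dx": 0,"dy": 0,"dz": 0,"roll": 1,"fingers": 0.2},
    {"dx": 0,"dy": 0,"dz": 0,"roll": 1,"fingers": 0.2},
    {"dx": 0,"dy": 0,"dz": 0,"roll": 1,"fingers": 0.2},
    {"dx": 0,"dy": 0,"dz": 0,"roll": 1,"fingers": 0.2},
    {"dx": 0,"dy": 0,"dz": 0,"roll": 0.2,"fingers": 0.2},
    {"dx": 0,"dy": 0,"dz": 0,"roll": 0,"fingers": 0.2}
  ]
}}

```text
time: 23.17
tool_pos: [0.5043, -0.2694, 0.3369]
tcp_rot: [2.94, 1.107, 0.001]
wrist_force: [0.9, 0.2, -0.1]
width: 0.804
```

```bash
python3 - <<'E'
from h import *
import pickle
s=st();print(s['tool_pos']);w=cam('wrist');a=cam('scene');pickle.dump((w,a),open('w9.pkl','wb'))
ang(a)
print(proj(w,[[.4925,-.3032,.016]]))
cv2.imwrite('pics/9.png',np.hstack([w['pixels'][:,:,::-1][:,80:480],cv2.resize(a['pixels'][120:295,275:440],(396,420))[:,:,::-1]]))
E
```

```text
t 23.17 box [-0.3914  0.0108  0.3369] yaw_y -48.73 F [ 0.9  0.2 -0.1] w 0.804
[ 0.5043403  -0.26939766  0.33693582]
lid 1434 1.2187610949811922 hx 0.099391906630283 stay 95 1.7083054945645058
[[297.61392898 190.56355131]]
```

View pics/9.png

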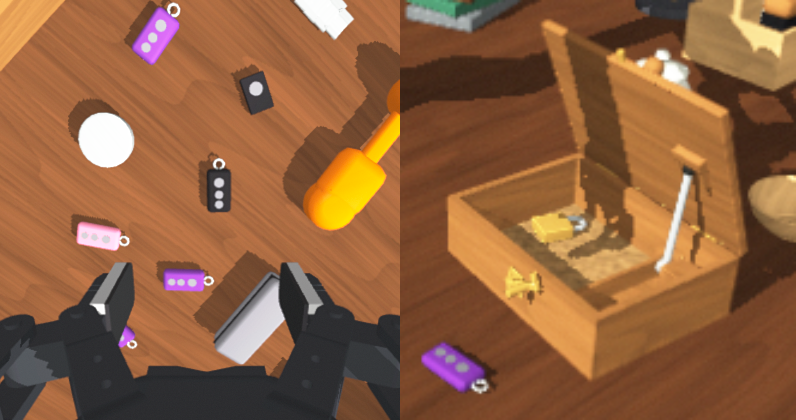

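The lid is propped on the stay. In the wrist view the black three-button key is at (219,190), lined up with the tool; the remote is at (256,92).

```bash
python3 - <<'E'
from h import *
import pickle
w,a=pickle.load(open('w9.pkl','rb'));s=bot.read_state()
W=cloud(w);uu,vv=np.meshgrid(np.arange(560),np.arange(420))
g=(abs(uu-299)<22)&(abs(vv-190)<35)&(W[...,2]>.008)&(W[...,2]<.025)&(w['pixels'].max(2)<170)
Q=W[g];r=cv2.minAreaRect(Q[:,:2].astype(np.float32));print(g.sum(),r,np.percentile(Q[:,2],[50,90]))
print(onz(w,299,190.5,.016))
R=cv2.Rodrigues(s['tcp_rot'])[0];c=np.r_[r[0],s['tool_pos'][2]]
print('tool-frame offset',R.T@(c-s['tool_pos'])/.04)
E
```

```text
875 ((0.4942663609981537, -0.3046388626098633), (0.06655822694301605, 0.03563125059008598), 41.304786682128906) [0.01465481 0.01590545]
[ 0.49391327 -0.30466576  0.016     ]
tool-frame offset [-7.61334340e-01  4.90313074e-01 -1.09600046e-04]
```

{"fn": "play_rows", "kwargs": {
  "rows": [
    {"dx": -0.38,"dy": 0.245,"dz": 0.5,"roll": 0,"fingers": 0.2},
    {"dx": -0.38,"dy": 0.245,"dz": 0.8,"roll": 0,"fingers": 0.2},
    {"dx": 0,"dy": 0,"dz": 0.9,"roll": 0,"fingers": 0.2},
    {"dx": 0,"dy": 0,"dz": 0.9,"roll": 0,"fingers": 0.2},
    {"dx": 0,"dy": 0,"dz": 0.9,"roll": 0,"fingers": 0.2},
    {"dx": 0,"dy": 0,"dz": 0.9,"roll": 0,"fingers": 0.2},
    {"dx": 0,"dy": 0,"dz": 0.9,"roll": 0,"fingers": 0.2},
    {"dx": 0,"dy": 0,"dz": 0.8,"roll": 0,"fingers": 0.2},
    {"dx": 0,"dy": 0,"dz": 0.6,"roll": 0,"fingers": 0.2},
    {"dx": 0,"dy": 0,"dz": 0.5,"roll": 0,"fingers": 0.2},
    {"dx": 0,"dy": 0,"dz": 0.3,"roll": 0,"fingers": 0.2},
    {"dx": 0,"dy": 0,"dz": 0,"roll": 0,"fingers": 0.2},
    {"dx": 0,"dy": 0,"dz": 0,"roll": 0,"fingers": 0.2}
  ]
}}

```text
time: 24.35
tool_pos: [0.4939, -0.3051, 0.0164]
tcp_rot: [-2.94, -1.104, 0.001]
wrist_force: [0.9, 0.7, 0.0]
width: 0.798
```

```bash
python3 - <<'E'
from h import *
s=st();R=cv2.Rodrigues(s['tcp_rot'])[0];c=np.array([.4941,-.3046,.006])
print(s['tool_pos'],R.T@(c-s['tool_pos'])/.04)
E
```

```text
t 24.35 box [-0.4282  0.016   0.0164] yaw_y -48.84 F [0.9 0.7 0. ] w 0.798
[ 0.49392837 -0.30512015  0.01636657] [ 0.01184003 -0.00673955  0.25916794]
```

{"fn": "play_rows", "kwargs": {
  "rows": [
    {"dx": 0,"dy": 0,"dz": 0.25,"roll": 0,"fingers": 0.3},
    {"dx": 0,"dy": 0,"dz": 0,"roll": 0,"fingers": 0.4},
    {"dx": 0,"dy": 0,"dz": 0,"roll": 0,"fingers": 0.5},
    {"dx": 0,"dy": 0,"dz": 0,"roll": 0,"fingers": 1},
    {"dx": 0,"dy": 0,"dz": 0,"roll": 0,"fingers": 1},
    {"dx": 0,"dy": 0,"dz": 0,"roll": 0,"fingers": 1},
    {"dx": 0,"dy": 0,"dz": 0,"roll": 0,"fingers": 1}
  ],
  "grip_force": 40
}}

```text
time: 24.93
tool_pos: [0.4948, -0.3059, 0.0076]
tcp_rot: [2.94, 1.103, 0.002]
wrist_force: [-0.3, -0.4, 5.8]
width: 0.407
```

```bash
python3 - <<'E'
from h import *
s=st()
E
```

```text
t 24.93 box [-0.4288  0.015   0.0076] yaw_y -48.87 F [-0.3 -0.4  5.8] w 0.407
```

{"fn": "play_rows", "kwargs": {
  "rows": [
    {"dx": 0,"dy": 0,"dz": -0.2,"roll": 0,"fingers": 1},
    {"dx": 0,"dy": 0,"dz": -0.4,"roll": 0,"fingers": 1},
    {"dx": 0,"dy": 0,"dz": -0.6,"roll": 0,"fingers": 1},
    {"dx": 0,"dy": 0,"dz": -0.7,"roll": 0,"fingers": 1},
    {"dx": 0,"dy": 0,"dz": -0.7,"roll": -0.5,"fingers": 1},
    {"dx": 0,"dy": 0,"dz": -0.7,"roll": -0.9,"fingers": 1},
    {"dx": 0,"dy": 0,"dz": -0.7,"roll": -1,"fingers": 1},
    {"dx": 0,"dy": 0,"dz": -0.4,"roll": -1,"fingers": 1},
    {"dx": 0,"dy": 0,"dz": 0,"roll": -1,"fingers": 1},
    {"dx": 0,"dy": 0,"dz": 0,"roll": -1,"fingers": 1},
    {"dx": 0,"dy": 0,"dz": 0,"roll": -1,"fingers": 1},
    {"dx": 0,"dy": 0,"dz": 0,"roll": -1,"fingers": 1},
    {"dx": 0,"dy": 0,"dz": 0,"roll": -1,"fingers": 1},
    {"dx": 0,"dy": 0,"dz": 0,"roll": -0.9,"fingers": 1},
    {"dx": 0,"dy": 0,"dz": 0,"roll": -0.87,"fingers": 1},
    {"dx": 0,"dy": 0,"dz": 0,"roll": 0,"fingers": 1}
  ]
}}

```text
time: 26.27
tool_pos: [0.4934, -0.3049, 0.1823]
tcp_rot: [-2.372, -2.058, 0.0]
wrist_force: [1.5, -0.1, -0.9]
width: 0.407
```

{"fn": "play_rows", "kwargs": {
  "rows": [
    {"dx": 0.3,"dy": 0,"dz": 0,"roll": 0,"fingers": 1},
    {"dx": 0.6,"dy": 0,"dz": 0,"roll": 0,"fingers": 1},
    {"dx": 0.75,"dy": 0,"dz": 0,"roll": 0,"fingers": 1},
    {"dx": 0.75,"dy": -0.1,"dz": 0,"roll": 0,"fingers": 1},
    {"dx": 0.75,"dy": -0.1,"dz": 0,"roll": 0,"fingers": 1},
    {"dx": 0.75,"dy": -0.1,"dz": 0,"roll": 0,"fingers": 1},
    {"dx": 0.75,"dy": -0.1,"dz": 0,"roll": 0,"fingers": 1},
    {"dx": 0.75,"dy": 0,"dz": 0,"roll": 0,"fingers": 1},
    {"dx": 0.75,"dy": 0,"dz": 0,"roll": 0,"fingers": 1},
    {"dx": 0.75,"dy": 0,"dz": 0,"roll": 0,"fingers": 1},
    {"dx": 0.75,"dy": 0,"dz": 0,"roll": 0,"fingers": 1},
    {"dx": 0.75,"dy": 0,"dz": 0,"roll": 0,"fingers": 1},
    {"dx": 0.6,"dy": 0,"dz": 0,"roll": 0,"fingers": 1},
    {"dx": 0.3,"dy": 0,"dz": 0,"roll": 0,"fingers": 1},
    {"dx": 0,"dy": 0,"dz": 0,"roll": 0,"fingers": 1},
    {"dx": 0,"dy": 0,"dz": 0,"roll": 0,"fingers": 1}
  ]
}}

```text
time: 27.6
tool_pos: [0.5307, 0.0657, 0.1823]
tcp_rot: [2.373, 2.058, -0.001]
wrist_force: [0.1, 0.7, -0.7]
width: 0.407
```

```bash
python3 - <<'E'
from h import *
s=st()
E
```

```text
t 27.6 box [-0.056   0.0324  0.1823] yaw_y -8.13 F [ 0.1  0.7 -0.7] w 0.407
```

{"fn": "play_rows", "kwargs": {
  "rows": [
    {"dx": 0.22,"dy": 0,"dz": 0.3,"roll": 0,"fingers": 1},
    {"dx": 0,"dy": 0,"dz": 0.5,"roll": 0,"fingers": 1},
    {"dx": 0,"dy": 0,"dz": 0.6,"roll": 0,"fingers": 1},
    {"dx": 0,"dy": 0,"dz": 0.6,"roll": 0,"fingers": 1},
    {"dx": 0,"dy": 0,"dz": 0.6,"roll": 0,"fingers": 1},
    {"dx": 0,"dy": 0,"dz": 0.5,"roll": 0,"fingers": 1},
    {"dx": 0,"dy": 0,"dz": 0.4,"roll": 0,"fingers": 1},
    {"dx": 0,"dy": 0,"dz": 0.3,"roll": 0,"fingers": 1},
    {"dx": 0,"dy": 0,"dz": 0.1,"roll": 0,"fingers": 1},
    {"dx": 0,"dy": 0,"dz": 0,"roll": 0,"fingers": 1},
    {"dx": 0,"dy": 0,"dz": 0,"roll": 0,"fingers": 1}
  ]
}}

```text
time: 28.52
tool_pos: [0.5328, 0.0736, 0.0268]
tcp_rot: [2.375, 2.056, 0.001]
wrist_force: [0.1, -0.2, -0.4]
width: 0.408
```

```bash
python3 - <<'E'
from h import *
s=st()
E
```

```text
t 28.52 box [-0.0478  0.0314  0.0268] yaw_y -8.23 F [ 0.1 -0.2 -0.4] w 0.408
```

{"fn": "play_rows", "kwargs": {
  "rows": [
    {"dx": 0,"dy": 0,"dz": 0.1,"roll": 0,"fingers": 1},
    {"dx": 0,"dy": 0,"dz": 0.05,"roll": 0,"fingers": 1},
    {"dx": 0,"dy": 0,"dz": 0.05,"roll": 0,"fingers": 1},
    {"dx": 0,"dy": 0,"dz": 0,"roll": 0,"fingers": 1},
    {"dx": 0,"dy": 0,"dz": 0,"roll": 0,"fingers": 1}
  ]
}}

```text
time: 28.93
tool_pos: [0.5324, 0.074, 0.0186]
tcp_rot: [2.374, 2.057, 0.0]
wrist_force: [0.8, -0.6, -0.2]
width: 0.411
```

```bash
python3 - <<'E'
from h import *
s=st()
E
```

```text
t 28.93 box [-0.0475  0.0318  0.0186] yaw_y -8.19 F [ 0.8 -0.6 -0.2] w 0.411
```

{"fn": "play_rows", "kwargs": {
  "rows": [
    {"dx": 0,"dy": 0,"dz": 0.03,"roll": 0,"fingers": 1},
    {"dx": 0,"dy": 0,"dz": 0,"roll": 0,"fingers": 1},
    {"dx": 0,"dy": 0,"dz": 0,"roll": 0,"fingers": 0.5},
    {"dx": 0,"dy": 0,"dz": 0,"roll": 0,"fingers": 0.4},
    {"dx": 0,"dy": 0,"dz": 0,"roll": 0,"fingers": 0.35},
    {"dx": 0,"dy": 0,"dz": 0,"roll": 0,"fingers": 0.35},
    {"dx": 0,"dy": 0,"dz": 0,"roll": 0,"fingers": 0.35},
    {"dx": 0,"dy": 0,"dz": -0.2,"roll": 0,"fingers": 0.35},
    {"dx": 0,"dy": 0,"dz": -0.4,"roll": 0,"fingers": 0.35},
    {"dx": 0,"dy": 0,"dz": -0.7,"roll": 0,"fingers": 0.35},
    {"dx": 0,"dy": 0,"dz": -0.8,"roll": 0,"fingers": 0.35},
    {"dx": 0,"dy": 0,"dz": -0.8,"roll": 0,"fingers": 0.35},
    {"dx": 0,"dy": 0,"dz": -0.8,"roll": 0,"fingers": 0.35},
    {"dx": -0.7,"dy": 0,"dz": -0.6,"roll": 0,"fingers": 0.35},
    {"dx": -0.8,"dy": 0,"dz": -0.5,"roll": 0,"fingers": 0.35},
    {"dx": -0.7,"dy": 0,"dz": -0.4,"roll": 0,"fingers": 0.35},
    {"dx": 0,"dy": 0,"dz": 0,"roll": 0,"fingers": 0.35},
    {"dx": 0,"dy": 0,"dz": 0,"roll": 0,"fingers": 0.35}
  ]
}}

```text
time: 30.43
tool_pos: [0.5206, -0.0143, 0.2275]
tcp_rot: [2.375, 2.052, 0.005]
wrist_force: [0.3, -0.4, -0.3]
width: 0.652
```

```bash
python3 - <<'E'
from h import *
import pickle
s=st();w=cam('wrist');a=cam('scene');pickle.dump((w,a),open('w10.pkl','wb'))
ang(a)
W=cloud(w);B=W[...,:2]-O;X=B@EX;Y=B@EY;Z=W[...,2]
g=(w['pixels'].max(2)<75)&(X>-.088)&(X<.01)&(Y>-.03)&(Y<.1)&(Z>.017)&(Z<.035)
print(g.sum(),cv2.minAreaRect(np.c_[X[g],Y[g]].astype(np.float32)),np.percentile(Z[g],[5,50,95]))
A=np.c_[X[g],Y[g],np.ones(g.sum())];c=np.linalg.lstsq(A,Z[g],rcond=None)[0];print('tilt',c)
cv2.imwrite('pics/10.png',np.hstack([w['pixels'][:,:,::-1][:,80:480],cv2.resize(a['pixels'][120:295,275:440],(396,420))[:,:,::-1]]))
E
```

```text
t 30.43 box [-0.1366  0.0309  0.2275] yaw_y -8.35 F [ 0.3 -0.4 -0.3] w 0.652
lid 1434 1.2184046953309262 hx 0.09944817686878846 stay 94 1.7255773065669424
1725 ((-0.049514785408973694, 0.030674006789922714), (0.03438275679945946, 0.06354935467243195), 89.75704193115234) [0.02237156 0.02483486 0.02640835]
tilt [-0.00757414 -0.00660936  0.02451715]
```

View pics/10.png

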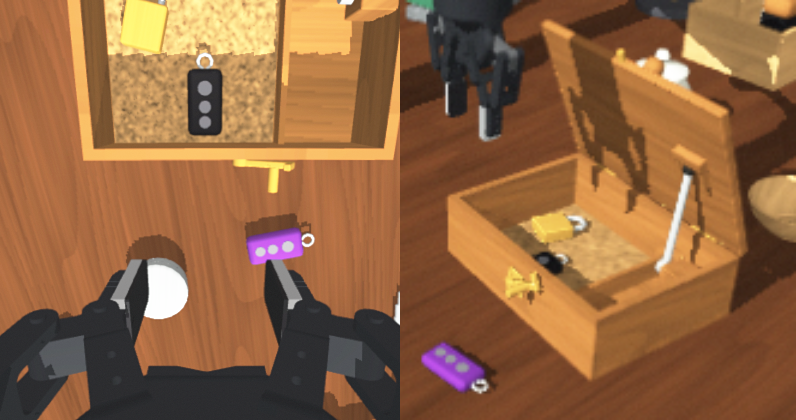

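The key lies flat at (205,102), clear of the padlock at (145,20). The lid rests on the stay, the hook is swung away at (273,175), and the gripper is free. Handing in.

```bash
python3 -c "
from h import *
print(bot.finish_job())"
```

```text
the job is handed in; nothing more can be done
None
```

The key box is set up and handed in at about 30 s of the 72 s; no verdict was reported.

**What I did**
- **Hook:** I pushed the brass hook off the stud with the shut fingers, to about 1.1 rad by the camera, with the lid still closed.
- **Lid up:** I lifted the lid by its knob and left it standing at about 1.6 rad.
- **Stay:** I pinched the stay and flipped it up. The fingers slipped off near 1.4 rad, so I went over its tip and pushed it back to its stop from the front (1.92 rad).
- **Lid down:** I took the knob again and eased the lid down onto the stay.
- **Key:** I picked up the black three-button key and set it down in the front half of the wide compartment.

**Last checks, from the camera images**
- **Lid and stay:** The lid measured 1.218 rad and the stay about 1.72 rad. I did not measure the distance from the stay's tip to the catch directly. Those angles match the caught position, and the last picture shows the tip in its catch.
- **Key:** Its centre is at box x −50 mm, y +31 mm. Its top is about 25 mm up, with a tilt near 0.01 rad, so it lies flat on the floor and clear of the padlock.
- **Hook and gripper:** The hook was still swung clear. The gripper was in free space, with a wrist force of about 0.5 N.
- **Everything else:** The padlock looked undisturbed in the last picture. I did not measure the padlock or the objects on the ledge again; the arm never came near the ledge objects.

**Disagreement**
- The lid angle from the grip position read up to 0.05 rad higher than the camera while the lid was being moved. I used the camera value.

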